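Fit the rubber buffers and hold the reservoir flask down in its sprung mount

TASK

Get the reservoir mount ready: stand one orange rubber buffer upright in each of the three wells of the base block. Then lift the flask by its blue cap out of its stand, keep it upright, seat it in the red sprung ring and press it down until its flange rests on the buffers. Finish while still holding it pressed down there, without letting go, and leave the other things on the table where they are.

Things in the scene. Friction and masses are not known exactly. Their poses are not given: they have to be found in the camera images.
- mount: fixed square base block, 160 x 160 mm, 24 mm high, grey top on a black underside; origin at the centre of its underside on the table, z up, turned about z only. In its middle stands a red sprung ring; around it are three round wells, 60 mm from the centre: along +x of the block and at 120 and -120 degrees from it
- well0 (a point): centre of the floor of well 0: a round blind hole 30 mm across and 10 mm deep with a small chamfer (floor 14 mm, mouth 24 mm above the table). Its near side is 12 mm from the red ring, so fingers should straddle a buffer along the tangent (across the line from the block's centre to the well), not along that line
- well1 (a point): centre of the floor of well 1: a round blind hole 30 mm across and 10 mm deep with a small chamfer (floor 14 mm, mouth 24 mm above the table). Its near side is 12 mm from the red ring, so fingers should straddle a buffer along the tangent (across the line from the block's centre to the well), not along that line
- well2 (a point): centre of the floor of well 2: a round blind hole 30 mm across and 10 mm deep with a small chamfer (floor 14 mm, mouth 24 mm above the table). Its near side is 12 mm from the red ring, so fingers should straddle a buffer along the tangent (across the line from the block's centre to the well), not along that line
- cradle (a joint): how far the red sprung ring is pushed down, in m: 0 = up, as it stands at first; hard stop at 0.014. The spring pushes back with about 4.5 N at 0 and 500 N per m more (nearly 10 N at 0.010, of which the flask's own weight gives 2.3 to 3.7 N). With a buffer in every well the flask's flange lands on the buffers at about 0.010 and they stop it there; the ring springs back up as soon as the flask is no longer pressed
- ring_top (a point): centre of the top edge of the red sprung ring (66 mm outside, 52 mm inside, 8 mm thick; open in the middle). Its top is 44 mm above the table when up and sinks with the ring
- rest: fixed black stand in which the flask waits: 90 mm square foot and a ring like the mount's, 52 mm inside, top 30 mm above the table; origin at the centre of the foot's underside. The flask just lifts out
- flask: sealed empty reservoir flask, about 0.3 kg: glass bulb 64 mm across with a round bottom, a flat aluminium flange disc 140 mm across and 5 mm thick (its underside 32 mm above the origin), a glass neck 33 mm across and a blue cap. Origin at the lowest point of the bulb, z up along its axis; 122 mm tall. Sitting in a ring, its origin is 13 mm below the ring's top edge (the flange's underside 19 mm above the ring's top)
- bulb (a point): centre of the flask's glass bulb, on its axis, 32 mm above the flask's origin
- cap (a point): centre of the flask's blue cap: an upright cylinder 36 mm across and 32 mm high (from 90 to 122 mm above the flask's origin), where to grip it from above
- buffer0: loose orange rubber buffer: an upright cylinder 26 mm across and 38 mm high with a chamfered foot, 25 g, all three alike; origin at the centre of its underside, z along its axis. In a well it stands 28 mm above the block's top
- buffer1: loose orange rubber buffer: an upright cylinder 26 mm across and 38 mm high with a chamfered foot, 25 g, all three alike; origin at the centre of its underside, z along its axis. In a well it stands 28 mm above the block's top
- buffer2: loose orange rubber buffer: an upright cylinder 26 mm across and 38 mm high with a chamfered foot, 25 g, all three alike; origin at the centre of its underside, z along its axis. In a well it stands 28 mm above the block's top
- jar: bystander: grey jar with white lid, 44 mm across, 50 mm high; origin at its underside
- tape: bystander: roll of black tape lying flat, 90 mm across, 24 mm high; origin at its underside
- screwdriver: bystander: red screwdriver lying on the table along its x axis
- fan: bystander: square black cooling fan lying flat, 120 x 120 x 25 mm; origin at its underside
- mug: bystander: white mug, 80 mm across, 90 mm high; origin at its underside
- meter: bystander: yellow hand meter lying flat, 150 x 75 x 45 mm; origin at its underside
Mind the look-alikes: they are no part of the job. Leave any brown or purple look-alike of the flask alone. What is shaped like the buffer2 but pink is not meant.

How it is judged:
By the outcome, as a careful person would: the job done as asked, in the order asked, and still so for the second after the job is handed in, while the arm keeps its last pose, push and grip.
It also fails if it takes over 72 s, if anything falls off the work surface, if the arm or the gripper's body presses on something with over 40 N, if the wrist force passes 120 N, or if a joint passes its speed limit or range.

ROBOT

A 6-joint arm with a two-finger parallel gripper is mounted at the origin on the work surface. World frame = base frame: x ahead of the robot, y to its left, z up, the work surface at z = 0. Lengths are in m, angles in rad, forces in N, time in s.
With the tool pointing down it reaches from about 0.35 to 0.975 m from the base axis. Payload 4.9 kg.
Tool frame: the origin (TCP) lies midway between the tips of the shut fingers; the grasp point (between the pads) lies 19 mm behind it; z points along the fingers, y is the direction in which the jaws open and shut (so a half turn about z gives the same grasp; the last joint's range is limited). The gripper opens to 85 mm and grips with 20 to 120 N. Pads are 22 mm wide; open, the fingers measure 114 mm over their backs; the gripper's body (76 mm by 85 mm) begins 54 mm behind the grasp point. The pads swing forward as they close: fully open they stand 13 mm farther back than shut.
Start: joints at [0.984, 0.053, 1.613, -0, 1.476, -0.119], TCP at [0.282, 0.558, 0.195] pointing down, gripper open.
Joint ranges: [-3.01, 3.01], [-1.01, 2.22], [0.06, 2.58], [-1.02, 4.17], [0.09, 2.62], [-3.14, 3.14]. Speed limits (rad/s): [2.57, 2.57, 3.14, 3.14, 3.14, 3.14].

INTERFACE

Orientations are given as a rotation vector (axis times angle).
In Python, from station import ctrl gives the robot as it stands.
- The arm moves only by the tool apply_moves, never from a script. Its argument "rows" is a list of rows, each a list of 6 numbers: the shift along the tool's x, y, z in cm, then the turn, a rotation vector about the tool's x, y, z in units of 5 degrees (1.0 is 5 degrees). In form: [[x, y, z, rx, ry, rz], ...]. A call has 1 to 20 rows; each row is the pose to reach, as a shift and turn from the pose measured when the call began, along the tool's axes at that moment; what a row does not reach only later rows make up. A row lasts 1/10 s, in which the tool goes at most 50 mm and 8.59 degrees, less where a joint would pass 70% of its speed; a pose out of reach is approached as far as the arm can. A call with a gripper value outside its range is refused whole. "grip" is the closure, from 0 (fully open) to 1 (shut), set as the call begins (left out, the last holds). The fingers move at their own pace and stop on an object; "squeeze" is the grip in N (left out, the last holds). Time passes only in rows, so rows that repeat a pose let the fingers close. It gives the time, the measured TCP pose, the force and the opening at its end, in the units of the state.
- ctrl.get_obs(): the state, without advancing time (a new reading comes with each control period).
- ctrl.get_image(name): name is "side" or "top" or "wrist"; returns a dict with "color" (420x560x3 uint8, blue, green, red), "mtx" (3x3 intrinsics, pixels), "rvec" (rotation vector, rad) and "tvec" (3), from world to camera coordinates, as OpenCV has them. Camera axes: x right, y down, z forward; pixel columns grow to the right and rows downward; lengths in m; the calibration is good to about 2 mm. A picture is of the moment at which its call begins. There is no depth.
- ctrl.finish_job(): hands the job in, once; it reports no verdict.
The state is a dict: "t": time; "q": joint angles; "dq": joint speeds; "effort": joint torques, N m; "tool_pos": TCP position; "tool_rot": TCP orientation; "contact_force": force on the tool from outside, world axes, zero at the start; "wrist_torque": the same for the moment, N m; "opening": finger opening in m.
Only numpy, scipy, OpenCV 4.12 (cv2) and the standard library are available. Lean on these libraries where they do the work, as an engineer would, in place of code of your own. Each camera call takes 0.05 s, during which the arm holds its last target.

## Working session

There is one attempt and no reset: what is moved stays moved. The work goes in short steps, Python scripts to look and compute and a tool call to move; the robot and the scene stay as the last step left them, time stands still between calls to the robot, and variables do not carry over. Pictures are saved under pics/ and viewed, and the job is handed in when it is done.

Besides the shell and the picture viewer there is one more tool, called as name(argument=value, ...), one argument or row to a line, values as JSON. apply_moves: Moves the arm, as the interface text tells. Its arguments: {"type":"object","properties":{"rows":{"type":"array","items":{"type":"array","items":{"type":"number"}}},"grip":{"type":"number"},"squeeze":{"type":"number"}},"required":["rows"]}

```bash
ls; mkdir -p pics; python3 - <<'E'
from station import ctrl
import cv2
print(ctrl.get_obs())
for n in ("side","top","wrist"):
    im=ctrl.get_image(n); cv2.imwrite(f"pics/{n}0.png",im["color"]); print(n,im["mtx"].tolist(),im["rvec"],im["tvec"])
E
```

```text
pics
{'t': 0.0, 'q': array([ 9.84012707e-01,  5.33468152e-02,  1.61429270e+00,  2.20839720e-07,
        1.47597253e+00, -1.19011994e-01]), 'dq': array([ 0.00059099,  0.00094329, -0.00128083,  0.00049064, -0.00069781,
        0.00066052]), 'effort': array([-5.65996088e-04, -3.93687129e+01, -3.70170379e+01, -1.24251210e-04,
        7.03686746e-03, -3.35968565e-06]), 'tool_pos': array([0.28143447, 0.55727992, 0.19387008]), 'tool_rot': array([-7.27931150e-01, -3.05537652e+00,  2.97579081e-03]), 'contact_force': array([-0.6332587 , -0.85744475, -0.3910956 ]), 'wrist_torque': array([-0.0567041 , -0.00225974, -0.01460968]), 'opening': 0.08543437830850463}
side [[479.9328503032991, 0.0, 275.8215354014447], [0.0, 479.9328503032991, 208.39816741600444], [0.0, 0.0, 1.0]] [ 2.19820334 -0.60508022  0.27616914] [-0.48365527  0.25133491  1.12156948]
top [[441.72440127435425, 0.0, 279.4184541258179], [0.0, 441.72440127435425, 211.14791300222203], [0.0, 0.0, 1.0]] [ 2.17956556 -2.11633131  0.16958192] [-0.03944026  0.55325671  1.14132372]
wrist [[322.86600388124015, 0.0, 281.344041558149], [0.0, 322.86600388124015, 210.8851249075653], [0.0, 0.0, 1.0]] [-2.42419197 -1.49217518 -0.24733046] [-0.62373277 -0.04196216  0.38166596]
```

View pics/side0.png

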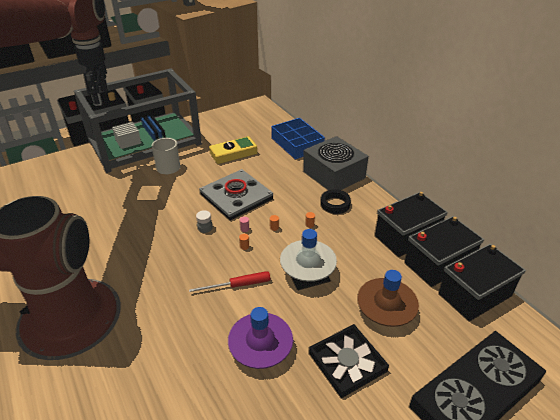

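View pics/top0.png

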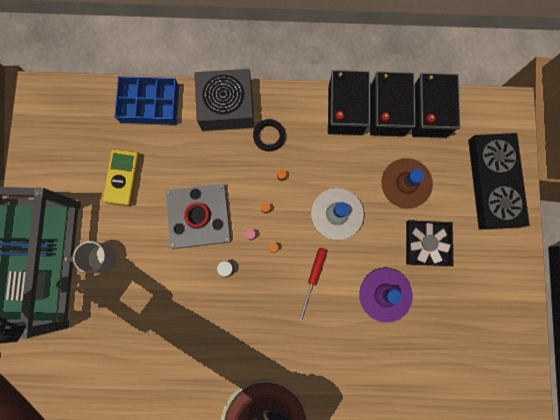

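View pics/wrist0.png

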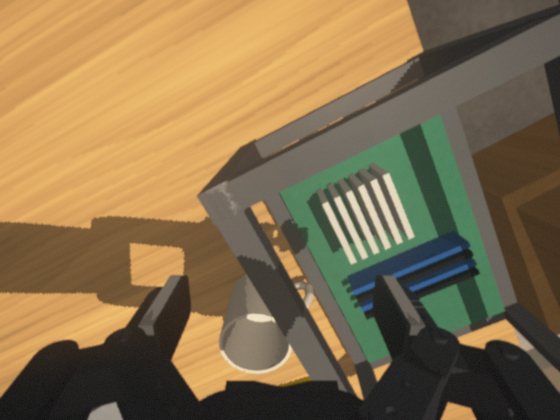

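Top view: orange buffers at (282,175), (266,208) and (274,247); the pink look-alike at (251,234). The grey flask is at (338,213) (brown at (407,183) and purple at (386,294) are look-alikes), and the mount is at (198,215). Next I'll measure them and confirm in an enlarged crop.

```bash
cat > h.py <<'E'
from station import ctrl
import cv2, numpy as np
from scipy.spatial.transform import Rotation as R
def cam(n):
    im=ctrl.get_image(n); im["R"]=cv2.Rodrigues(np.array(im["rvec"],float))[0]; im["t"]=np.array(im["tvec"],float).ravel(); return im
def ray(im,u,v):
    d=im["R"].T@np.linalg.inv(im["mtx"])@np.array([u,v,1.]); return -im["R"].T@im["t"], d/np.linalg.norm(d)
def plane(im,u,v,z):
    c,d=ray(im,u,v); return c+d*(z-c[2])/d[2]
def proj(im,p):
    q=im["R"]@np.asarray(p,float)+im["t"]; q=im["mtx"]@q; return q[:2]/q[2]
def tri(rs):
    A=np.zeros((3,3));b=np.zeros(3)
    for c,d in rs:
        P=np.eye(3)-np.outer(d,d);A+=P;b+=P@c
    p=np.linalg.solve(A,b); return p,[np.linalg.norm((np.eye(3)-np.outer(d,d))@(p-c)) for c,d in rs]
def blobs(im,lo,hi,amin=15):
    hsv=cv2.cvtColor(im["color"],cv2.COLOR_BGR2HSV); m=cv2.inRange(hsv,np.array(lo),np.array(hi))
    n,l,s,c=cv2.connectedComponentsWithStats(m); return [(c[i],s[i][4],s[i][:4],l==i) for i in range(1,n) if s[i][4]>=amin]
def tool(target,rot=None):
    """shift in tool axes in cm from present pose to world target"""
    o=ctrl.get_obs(); T=R.from_rotvec(o["tool_rot"]); s=T.inv().apply(np.array(target)-o["tool_pos"])*100; return s
E
python3 - <<'E'
from h import *
t=cam("top");s=cam("side")
for n,im in(("top",t),("side",s)):
    print(n,'campos',ray(im,0,0)[0])
    for nm,lo,hi in (("orange",(5,170,120),(16,255,255)),("red",(0,170,70),(4,255,255)),("red2",(174,150,70),(180,255,255)),("blue",(100,150,60),(118,255,255)),("pink",(150,60,100),(178,160,255))):
        for c,a,b,_ in blobs(im,lo,hi): print(nm,c.round(1),a,b, plane(im,*c,0.02).round(4))
for nm,im,x,y,w,h in(("a",t,150,130,220,150),("b",s,180,130,180,180)):
    cv2.imwrite(f"pics/crop_{nm}.png",cv2.resize(im["color"][y:y+h,x:x+w],None,fx=3.3,fy=3.3,interpolation=cv2.INTER_CUBIC))
E
```

```text
top campos [ 0.37876534 -0.01529919  1.21102068]
orange [281.2 173.7] 72 [277 169  10  10] [ 0.662  -0.0253  0.02  ]
orange [265.2 206.9] 70 [261 203   9   9] [0.568 0.016 0.02 ]
orange [273. 247.] 69 [269 243   9   9] [ 0.4593 -0.0088  0.02  ]
red [339.2 115.1] 35 [336 111   8   8] [ 0.8366 -0.1842  0.02  ]
red [384.6 116.9] 37 [381 113   9   8] [ 0.8353 -0.3124  0.02  ]
red [430.1 118.1] 40 [427 114   8   8] [ 0.836  -0.4413  0.02  ]
red [196.5 215.1] 170 [184 203  25  24] [0.5398 0.2017 0.02  ]
red [317.1 266. ] 299 [308 249  19  36] [ 0.4118 -0.1284  0.02  ]
blue [146.7 100.4] 2034 [115  77  61  47] [0.862  0.3604 0.02  ]
blue [415.1 176.6] 183 [407 170  17  15] [ 0.6654 -0.396   0.02  ]
blue [341.1 209.2] 161 [334 203  15  14] [ 0.5677 -0.1916  0.02  ]
blue [ 13.5 244.2] 57 [  0 243  28   3] [0.4464 0.6863 0.02  ]
blue [ 13.3 253.4] 50 [  0 252  27   3] [0.4218 0.6839 0.02  ]
blue [393. 296.] 190 [385 289  17  15] [ 0.3385 -0.3315  0.02  ]
pink [250.2 234. ] 71 [246 230   9   9] [0.4925 0.054  0.02  ]
pink [393.  319.4] 29 [379 312  29  11] [ 0.2779 -0.331   0.02  ]
side campos 
[... 441 characters left out ...]
37 [385 207   9   7] [ 0.8783 -0.1051  0.02  ]
red [421.1 236.8] 43 [417 233  10   8] [ 0.877  -0.2364  0.02  ]
red [458.3 267.6] 58 [454 263  10   9] [ 0.877  -0.3679  0.02  ]
red [249.8 278.9] 354 [230 272  40  15] [ 0.4095 -0.1323  0.02  ]
blue [295.3 136.4] 1213 [272 118  52  41] [0.8639 0.3744 0.02  ]
blue [309.1 237.8] 220 [302 229  15  19] [ 0.6163 -0.0846  0.02  ]
blue [392.1 279.7] 279 [384 270  17  21] [ 0.7076 -0.3136  0.02  ]
blue [259.2 317.9] 320 [251 307  17  23] [ 0.3721 -0.2469  0.02  ]
pink [243.9 219.6] 43 [240 217   9   6] [0.5005 0.0719 0.02  ]
pink [244.1 227.4] 50 [241 224   7   8] [0.4857 0.0427 0.02  ]
pink [228.9 336. ] 19 [228 327   5  19] [ 0.2914 -0.2553  0.02  ]
```

```bash
python3 -c "
import cv2
for n in 'ab': print(cv2.imread(f'pics/crop_{n}.png').shape)"
```

```text
(495, 726, 3)
(594, 594, 3)
```

View pics/crop_a.png

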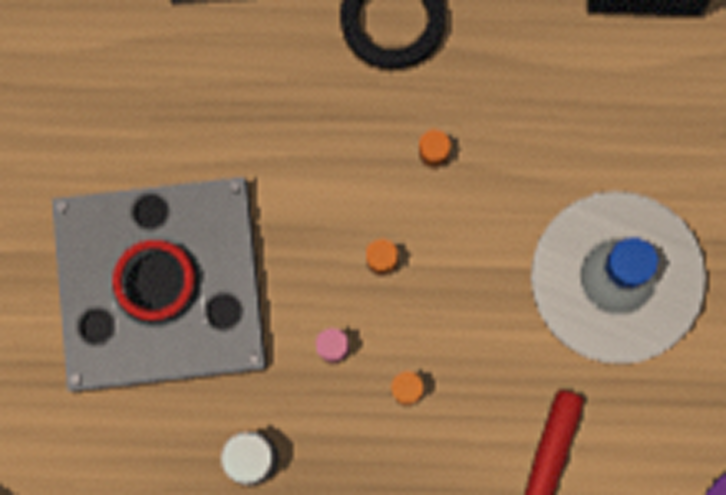

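View pics/crop_b.png

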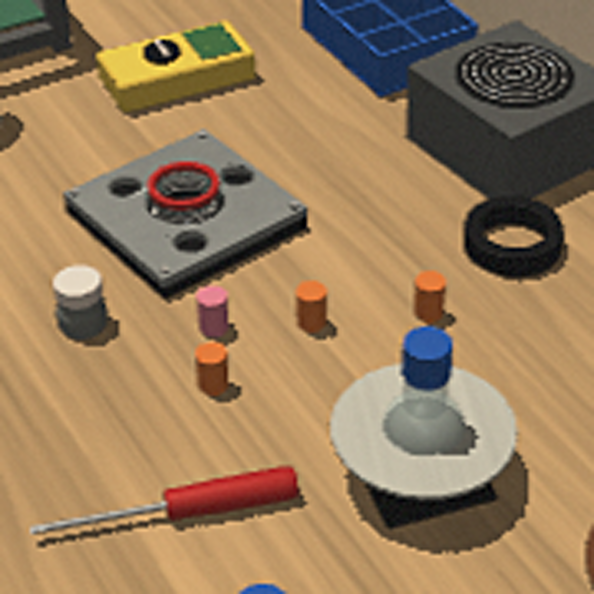

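Crops: the top crop shows three orange tops plus one clearly pink one. The grey flask stands on the black foot with its blue cap. The wells are the three dark discs around the red ring.

```bash
python3 - <<'E'
from h import *
t=cam("top");s=cam("side")
print("buffers")
for a,b in (((281.2,173.7),(310,214.9)),((265.2,206.9),(273.9,218)),((273,247),(243.7,236.7)),((250.2,234),(243.9,219.6))):
    p,e=tri([ray(t,*a),ray(s,*b)]); print(plane(t,*a,.038).round(4),plane(s,*b,.038).round(4),p.round(4),np.round(e,4))
# wells
for n,im,(x,y,w,h) in (("top",t,(165,182,66,66)),("side",s,(198,168,78,50))):
    g=cv2.cvtColor(im["color"],cv2.COLOR_BGR2GRAY)[y:y+h,x:x+w]
    m=(g<65).astype(np.uint8)
    k,l,st,c=cv2.connectedComponentsWithStats(m)
    for i in range(1,k):
        if st[i][4]>20: print(n,(c[i]+[x,y]).round(1),st[i].tolist(),plane(im,*(c[i]+[x,y]),.024).round(4))
    hsv=cv2.cvtColor(im["color"],cv2.COLOR_BGR2HSV)
    for lo,hi in(((0,150,70),(6,255,255)),):
        m=cv2.inRange(hsv,np.array(lo),np.array(hi))[y:y+h,x:x+w]
        cs=cv2.findContours(m,cv2.RETR_EXTERNAL,cv2.CHAIN_APPROX_NONE)[0]; cc=max(cs,key=cv2.contourArea)
        el=cv2.fitEllipse(cc); print("ring",el, plane(im,el[0][0]+x,el[0][1]+y,.044).round(4))
# caps: blue
for n,im,(u,v) in(("top",t,(341.1,209.2)),("side",s,(309.1,237.8))):
    for z in (.123,.139): print("cap",n,z,plane(im,u,v,z).round(4))
p,e=tri([ray(t,341.1,209.2),ray(s,309.1,237.8)]);print(p,e)
E
```

```text
buffers
[ 0.6578 -0.0251  0.038 ] [ 0.6588 -0.024   0.038 ] [ 0.6577 -0.0251  0.0393] [0.0002 0.0002]
[0.5651 0.0154 0.038 ] [0.5659 0.0165 0.038 ] [0.565  0.0153 0.0392] [0.0002 0.0002]
[ 0.458  -0.0089  0.038 ] [ 0.4591 -0.0075  0.038 ] [ 0.4581 -0.009   0.0396] [0.0002 0.0002]
[0.4908 0.0528 0.038 ] [0.4916 0.0533 0.038 ] [0.491  0.0527 0.0386] [0.0003 0.0003]
top [227.8 211.9] [59, 3, 7, 57, 114] [0.5505 0.1167 0.024 ]
top [195.  193.6] [25, 7, 11, 10, 87] [0.5982 0.2084 0.024 ]
top [195.7 214.3] [21, 23, 20, 20, 306] [0.5413 0.2031 0.024 ]
top [204.8 217.5] [24, 22, 22, 24, 88] [0.5333 0.1781 0.024 ]
top [217.3 224. ] [48, 37, 10, 11, 88] [0.5166 0.1434 0.024 ]
top [178.6 228.5] [9, 42, 10, 10, 86] [0.5013 0.2469 0.024 ]
ring ((31.147645950317383, 32.395503997802734), (23.085906982421875, 24.052959442138672), 65.53604888916016) [0.5383 0.1983 0.044 ]
side [233.9 181.6] [29, 12, 16, 6, 28] [0.555  0.2422 0.024 ]
side [251.5 183. ] [50, 12, 8, 6, 33] [0.5983 0.2076 0.024 ]
side [217.5 186.2] [16, 16, 9, 5, 32] [0.5014 0.2468 0.024 ]
side [235.2 188.3] [31, 17, 15, 6, 34] [0.543  0.2094 0.024 ]
side [236.2 192.2] [27, 19, 23, 10, 81] [0.5368 0.1906 0.024 ]
side [239.2 205.7] [2, 22, 74, 28, 360] [0.5154 0.1293 0.024 ]
side [237.  203.1] [35, 32, 9, 6, 38] [0.5154 0.1431 0.024 ]
ring ((37.1129264831543, 17.79759407043457), (13.664772033691406, 20.635051727294922), 84.083984375) [0.5376 0.1966 0.044 ]
cap top 0.123 [ 0.5515 -0.1764  0.123 ]
cap top 0.139 [ 0.549 -0.174  0.139]
cap side 0.123 [ 0.5521 -0.1736  0.123 ]
cap side 0.139 [ 0.5422 -0.1874  0.139 ]
[ 0.55085103 -0.17586325  0.12554072] [np.float64(0.0002817669273004242), np.float64(0.0002817669273006547)]
```

```bash
cat >> h.py <<'E'
def go(target,jaw):
    o=ctrl.get_obs(); T=R.from_rotvec(o["tool_rot"]); best=None
    for k in (0,180):
        a=np.radians(jaw+k); y=np.array([np.cos(a),np.sin(a),0]); z=np.array([0,0,-1.]); x=np.cross(y,z)
        rv=np.degrees((T.inv()*R.from_matrix(np.c_[x,y,z])).as_rotvec())/5
        if best is None or np.linalg.norm(rv)<np.linalg.norm(best): best=rv
    y=T.as_matrix()[:,1]
    print("t",round(o["t"],2),"tcp",o["tool_pos"].round(4),"jaw now",np.degrees(np.arctan2(y[1],y[0])).round(1),"tilt z",T.as_matrix()[:,2].round(3),"q1 q6",o["q"][[0,5]].round(2),"open",round(o["opening"],4),"F",o["contact_force"].round(1))
    print("row",tool(target).round(2),best.round(2))
E
python3 - <<'E'
from h import *
go([.565,.0153,.13],-21.6)
go([.658,-.025,.13],98.4)
go([.458,-.009,.13],38.4)
E
```

```text
t 0.35 tcp [0.2817 0.5577 0.1948] jaw now 63.2 tilt z [-0. -0. -1.] q1 q6 [ 0.98 -0.12] open 0.0851 F [0.2 0.6 0. ]
row [-49.74 -35.64   6.49] [-1.000e-02  0.000e+00  1.696e+01]
t 0.35 tcp [0.2817 0.5577 0.1948] jaw now 63.2 tilt z [-0. -0. -1.] q1 q6 [ 0.98 -0.12] open 0.0851 F [0.2 0.6 0. ]
row [-59.86 -35.04   6.49] [-0.01 -0.   -7.04]
t 0.35 tcp [0.2817 0.5577 0.1948] jaw now 63.2 tilt z [-0. -0. -1.] q1 q6 [ 0.98 -0.12] open 0.0851 F [0.2 0.6 0. ]
row [-41.29 -42.63   6.5 ] [-0.01  0.    4.96]
```

apply_moves(
  rows=[
    [-10, -7.2, 0, 0, 0, 3.4],
    [-20, -14.3, 0, 0, 0, 6.8],
    [-30, -21.5, 0, 0, 0, 10.2],
    [-40, -28.7, 3, 0, 0, 13.6],
    [-49.7, -35.6, 6, 0, 0, 17],
    [-49.7, -35.6, 6.5, 0, 0, 17],
    [-49.7, -35.6, 6.5, 0, 0, 17],
    [-49.7, -35.6, 6.5, 0, 0, 17],
    [-49.7, -35.6, 6.5, 0, 0, 17],
    [-49.7, -35.6, 6.5, 0, 0, 17],
    [-49.7, -35.6, 6.5, 0, 0, 17],
    [-49.7, -35.6, 6.5, 0, 0, 17],
    [-49.7, -35.6, 6.5, 0, 0, 17],
    [-49.7, -35.6, 6.5, 0, 0, 17],
    [-49.7, -35.6, 6.5, 0, 0, 17],
    [-49.7, -35.6, 6.5, 0, 0, 17],
  ],
  grip=0.4,
)

```text
t: 1.95
tool_pos: [0.5645, 0.0173, 0.1303]
tool_rot: [2.6, 1.763, 0.0]
contact_force: [-0.5, 1.6, 0.3]
opening: 0.051
```

```bash
python3 - <<'E'
from h import *
go([.565,.0153,.018],-21.6)
w=cam("wrist"); cv2.imwrite("pics/wrist1.png",w["color"])
for nm,lo,hi in (("orange",(5,170,100),(16,255,255)),("pink",(150,60,100),(178,160,255))):
    for c,a,b,_ in blobs(w,lo,hi): print(nm,c.round(1),a,b, plane(w,*c,0.038).round(4))
E
```

```text
t 1.95 tcp [0.5645 0.0173 0.1303] jaw now -21.7 tilt z [ 0.  0. -1.] q1 q6 [-0.1   0.28] open 0.051 F [-0.5  1.6  0.3]
row [-0.16  0.12 11.23] [ 0.   -0.   -0.02]
orange [282.6 195.7] 874 [268 177  31  37] [0.5664 0.0212 0.038 ]
orange [393.  198.7] 1028 [374 181  39  37] [ 0.6554 -0.0171  0.038 ]
orange [189.8 256. ] 945 [173 237  35  39] [ 0.4643 -0.0012  0.038 ]
orange [236.  361.9] 30 [222 357  25   7] [ 0.4529 -0.1311  0.038 ]
pink [187.6 190.4] 587 [174 177  28  28] [0.4914 0.0562 0.038 ]
```

View pics/wrist1.png

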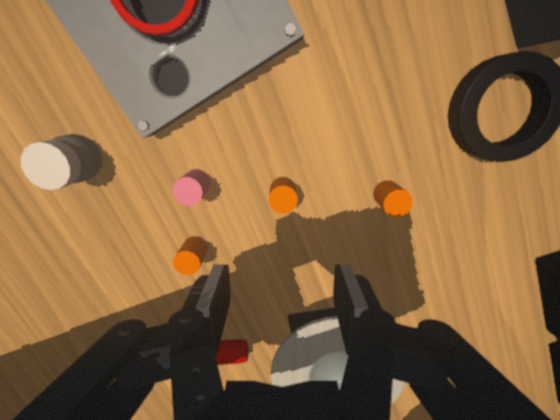

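```bash
cat >> h.py <<'E'
def tops(im,z,lo=(5,170,215),hi=(18,255,255),amin=60):
    out=[]
    for c,a,b,m in blobs(im,lo,hi,amin):
        k=m.astype(np.uint8); cs=max(cv2.findContours(k,cv2.RETR_EXTERNAL,cv2.CHAIN_APPROX_NONE)[0],key=cv2.contourArea)
        hull=cv2.convexHull(cs); M=cv2.moments(hull); cc=np.array([M["m10"],M["m01"]])/M["m00"]
        out.append((cc,plane(im,*cc,z))); print("top",cc.round(1),a,b[2:],plane(im,*cc,z).round(4))
    return out
E
python3 - <<'E'
from h import *
w=cam("wrist"); hsv=cv2.cvtColor(w["color"],cv2.COLOR_BGR2HSV)
print(hsv[177:216:2,282,2],hsv[177:216:2,282,0])
print(hsv[198,372:414:2,2])
tops(w,.038)
E
```

```text
[154 130 128 131 162 227 231 231 231 231 232 231 231 232 231 231 231 231
 221 200] [14 13 13 14 14 15 15 15 15 15 15 15 15 15 15 15 15 15 14 16]
[195 139 115 121 125 130 160 224 230 230 230 230 230 231 231 231 231 230
 230 230 220]
top [282.3 199.9] 620 [29 27] [0.5648 0.0178 0.038 ]
top [398.2 202.3] 557 [29 25] [ 0.6589 -0.022   0.038 ]
top [185.7 263.2] 502 [27 24] [ 0.4574 -0.0065  0.038 ]
```

apply_moves(
  rows=[
    [0, 0, 4, 0, 0, 0],
    [0, 0, 8, 0, 0, 0],
    [0, 0, 11.4, 0, 0, 0],
    [0, 0, 11.4, 0, 0, 0],
    [0, 0, 11.4, 0, 0, 0],
    [0, 0, 11.4, 0, 0, 0],
  ],
)

```text
t: 2.65
tool_pos: [0.5666, 0.0175, 0.0192]
tool_rot: [2.596, 1.763, 0.006]
contact_force: [-0.8, 0.5, 0.5]
opening: 0.0513
```

apply_moves(
  rows=[
    [0, 0, 0, 0, 0, 0],
    [0, 0, 0, 0, 0, 0],
    [0, 0, 0, 0, 0, 0],
    [0, 0, 0, 0, 0, 0],
    [0, 0, 0, 0, 0, 0],
    [0, 0, 0, 0, 0, 0],
  ],
  grip=1,
  squeeze=30,
)

```text
t: 3.25
tool_pos: [0.5665, 0.0174, 0.019]
tool_rot: [2.597, 1.763, 0.005]
contact_force: [-0.3, -0.7, -0.7]
opening: -0.0001
```

```bash
python3 - <<'E'
from h import *
go([.5166,.1438,.12],-21.6)
w=cam("wrist"); cv2.imwrite("pics/wrist2.png",w["color"])
E
```

```text
t 3.25 tcp [0.5665 0.0174 0.019 ] jaw now -21.6 tilt z [ 0.004 -0.001 -1.   ] q1 q6 [-0.1   0.28] open -0.0001 F [-0.3 -0.7 -0.7]
row [  9.92  -9.25 -10.13] [ 0.05 -0.01 -0.01]
```

View pics/wrist2.png

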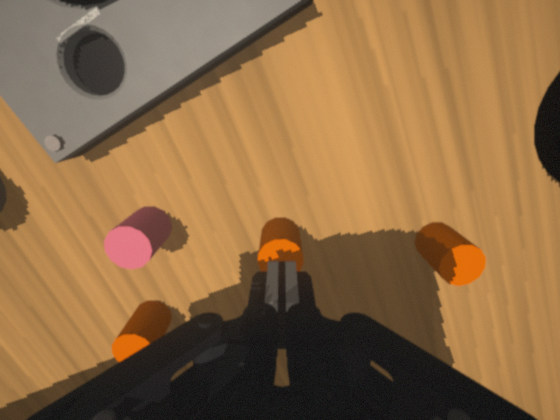

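```bash
python3 - <<'E'
from h import *
for n in("top","side"):
    im=cam(n); o=blobs(im,(5,170,120),(16,255,255))
    for c,a,b,_ in o: print(n,c.round(1),a,b,plane(im,*c,.038).round(4))
    x,y,w,h=(200,150,140,110) if n=="top" else (200,150,140,110)
    cv2.imwrite(f"pics/{n}3.png",cv2.resize(im["color"][y:y+h,x:x+w],None,fx=5,fy=5,interpolation=cv2.INTER_CUBIC))
w=cam("wrist"); tops(w,.038)
print("proj tcp",proj(w,ctrl.get_obs()["tool_pos"]))
E
```

```text
side [311.1 214.6] 34 [307 212   8   7] [ 0.662  -0.0246  0.038 ]
side [272.9 216.5] 16 [270 215   8   4] [0.5667 0.0234 0.038 ]
side [243.8 236.7] 50 [240 234   9   7] [ 0.4592 -0.0077  0.038 ]
top [276.  249.2] 397 [40 21] [0.5655 0.025  0.038 ]
top [466.6 264.7] 1004 [35 40] [ 0.6607 -0.0232  0.038 ]
top [126.7 345.7] 548 [36 26] [ 0.4565 -0.0014  0.038 ]
proj tcp [282.51670573 245.57830621]
```

View pics/side3.png

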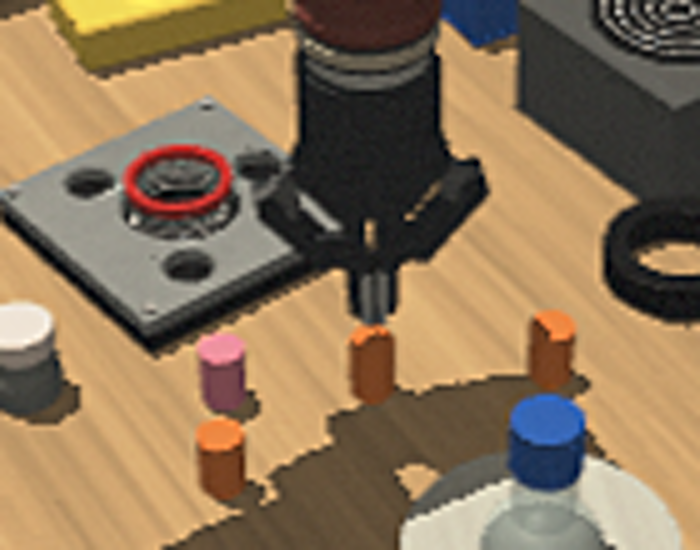

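View pics/top3.png

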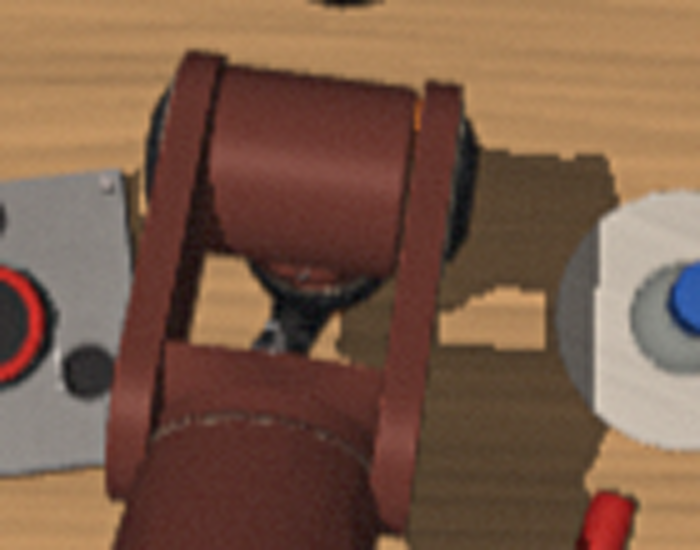

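```bash
python3 - <<'E'
from h import *
s=cam("side");w=cam("wrist"); o=ctrl.get_obs()
print(o["tool_pos"],"wristcam",ray(w,0,0)[0], w["R"][2])
print(tri([ray(s,274.6,214),ray(w,283,263)]))
print("side proj of tcp",proj(s,o["tool_pos"]))
for z in (.02,.04,.05): print(z,plane(s,274.6,214,z),plane(w,283,263,z))
c=w["color"][200:330,200:360]; cv2.imwrite("pics/w3.png",cv2.resize(c,None,fx=4.5,fy=4.5,interpolation=cv2.INTER_CUBIC))
E
```

```text
[0.56654706 0.01743267 0.01907105] wristcam [0.59610313 0.09615344 0.19804599] [-0.11606176 -0.30470689 -0.94534828]
(array([0.5690436 , 0.02029249, 0.04821827]), [np.float64(0.001258510260532462), np.float64(0.0012585102605323026)])
side proj of tcp [273.97656509 222.84789218]
0.02 [0.58684758 0.04842664 0.02      ] [0.56263635 0.00673239 0.02      ]
0.04 [0.57505352 0.02813596 0.04      ] [0.56639569 0.0167771  0.04      ]
0.05 [0.5691565  0.01799062 0.05      ] [0.56827536 0.02179946 0.05      ]
```

View pics/w3.png

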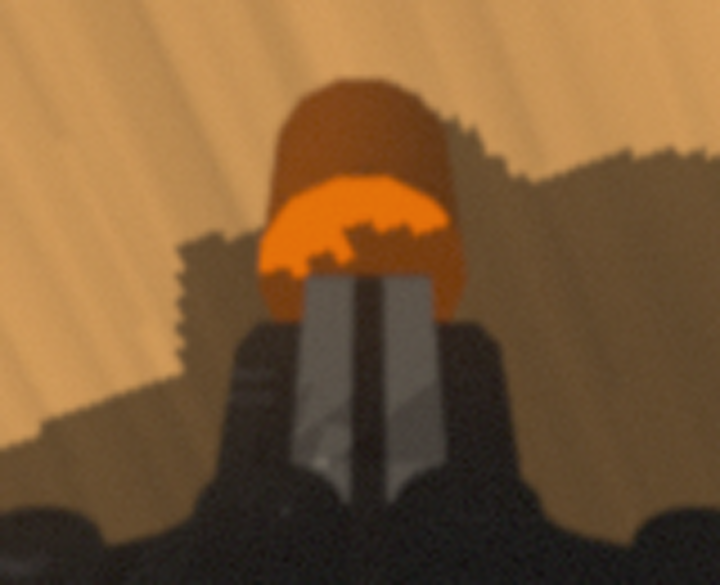

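```bash
python3 - <<'E'
from h import *
w=cam("wrist"); o=ctrl.get_obs(); T=R.from_rotvec(o["tool_rot"])
print(T.inv().apply(ray(w,0,0)[0]-o["tool_pos"]))
Rm=cv2.Rodrigues(np.array([-2.42419197,-1.49217518,-0.24733046]))[0]; c=-Rm.T@np.array([-0.62373277,-0.04196216,0.38166596])
T0=R.from_rotvec([-7.27931150e-01,-3.05537652e+00,2.97579081e-03]); print(T0.inv().apply(c-np.array([0.28143447,0.55727992,0.19387008])),c)
E
```

```text
[ 0.0842602  -0.00081393 -0.17882429]
[ 8.49736826e-02 -4.82670916e-06 -1.78987596e-01] [0.20578706 0.59589109 0.37287771]
```

The pictures show the fingertips closed above the buffer's top, at z≈0.045, although the reported TCP z is 0.019. So the real tips sit about 25 mm above the reported point. I'll open, go down in steps and check in the images.

apply_moves(
  rows=[
    [0, 0, -1, 0, 0, 0],
    [0, 0, -1, 0, 0, 0],
    [0, 0, -1, 0, 0, 0],
    [0, 0, -1, 0, 0, 0],
    [0, 0, -1, 0, 0, 0],
    [0, 0, -1, 0, 0, 0],
  ],
  grip=0.4,
)

```text
t: 4.2
tool_pos: [0.5663, 0.0175, 0.0289]
tool_rot: [2.597, 1.763, 0.005]
contact_force: [-0.2, -0.7, -0.5]
opening: 0.0517
```

apply_moves(
  rows=[
    [0, 0, 1, 0, 0, 0],
    [0, 0, 1.5, 0, 0, 0],
    [0, 0, 2, 0, 0, 0],
    [0, 0, 2.5, 0, 0, 0],
    [0, 0, 2.5, 0, 0, 0],
    [0, 0, 2.5, 0, 0, 0],
  ],
)

```text
t: 4.8
tool_pos: [0.5664, 0.0174, 0.0037]
tool_rot: [2.597, 1.763, 0.005]
contact_force: [0.6, 0.1, 0.4]
opening: 0.0508
```

```bash
python3 - <<'E'
from h import *
go([.5648,.0165,-.009],-21.6)
w=cam("wrist"); s=cam("side")
a=cv2.resize(s["color"][170:250,230:320],None,fx=5,fy=5,interpolation=cv2.INTER_CUBIC)
b=cv2.resize(w["color"][160:360,180:380],(400,400))
cv2.imwrite("pics/c4.png",np.hstack([a,b[:400]]) if a.shape[0]==400 else a)
E
```

```text
t 4.8 tcp [0.5664 0.0174 0.0037] jaw now -21.6 tilt z [ 0.004 -0.001 -1.   ] q1 q6 [-0.1   0.28] open 0.0508 F [0.6 0.1 0.4]
row [-0.15 -0.12  1.27] [ 0.04 -0.01 -0.01]
```

View pics/c4.png

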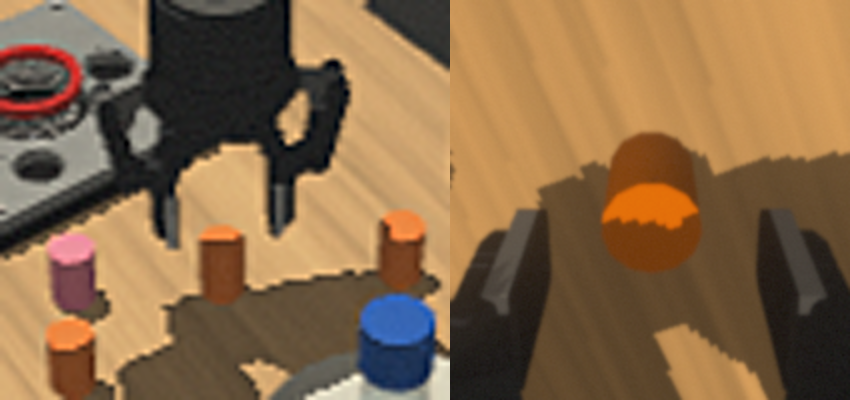

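apply_moves(
  rows=[
    [-0.1, -0.1, 0.5, 0, 0, 0],
    [-0.1, -0.1, 1, 0, 0, 0],
    [-0.1, -0.1, 1.3, 0, 0, 0],
    [-0.1, -0.1, 1.3, 0, 0, 0],
    [-0.1, -0.1, 1.3, 0, 0, 0],
  ],
)

```text
t: 5.4
tool_pos: [0.5654, 0.0169, -0.009]
tool_rot: [2.597, 1.763, 0.005]
contact_force: [0.4, 0.2, 0.3]
opening: 0.0511
```

apply_moves(
  rows=[
    [0, 0, 0, 0, 0, 0],
    [0, 0, 0, 0, 0, 0],
    [0, 0, 0, 0, 0, 0],
    [0, 0, 0, 0, 0, 0],
    [0, 0, 0, 0, 0, 0],
  ],
  grip=1,
  squeeze=30,
)

```text
t: 5.9
tool_pos: [0.5658, 0.0168, -0.0086]
tool_rot: [2.596, 1.763, 0.006]
contact_force: [0.8, 0.1, 1.7]
opening: 0.0242
```

```bash
python3 - <<'E'
from h import *
go([.5166,.1438,.08],-21.6)
w=cam("wrist"); s=cam("side")
a=cv2.resize(s["color"][170:250,230:320],None,fx=5,fy=5,interpolation=cv2.INTER_CUBIC)
b=cv2.resize(w["color"][160:360,180:380],(400,400))
cv2.imwrite("pics/c5.png",np.hstack([a,b]))
E
```

```text
t 5.9 tcp [ 0.5658  0.0168 -0.0086] jaw now -21.6 tilt z [ 0.005 -0.001 -1.   ] q1 q6 [-0.1   0.28] open 0.0242 F [0.8 0.1 1.7]
row [10.   -9.21 -8.9 ] [ 0.06 -0.02 -0.01]
```

View pics/c5.png

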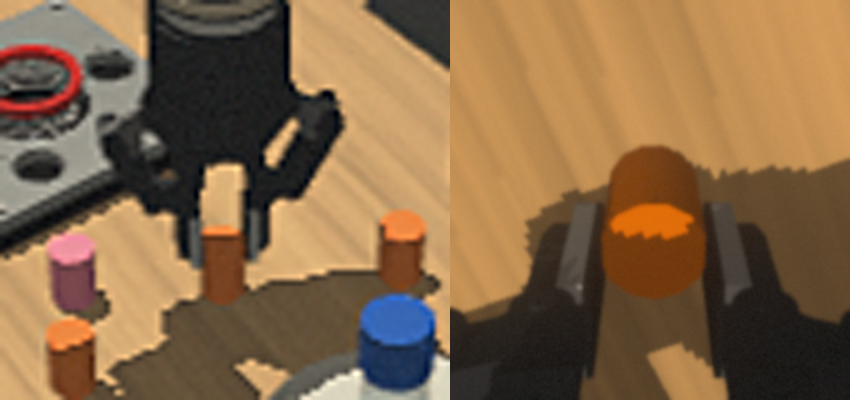

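apply_moves(
  rows=[
    [0, 0, -3, 0, 0, 0],
    [0, 0, -7, 0, 0, 0],
    [2.5, -2.3, -9, 0, 0, 0],
    [5, -4.6, -9, 0, 0, 0],
    [5, -4.6, -9, 0, 0, 0],
    [5, -4.6, -9, 0, 0, 0],
    [5, -4.6, -9, 0, 0, 0],
  ],
)

```text
t: 6.7
tool_pos: [0.5407, 0.0798, 0.0805]
tool_rot: [2.597, 1.763, 0.004]
contact_force: [0.6, 0.5, 0.0]
opening: 0.0241
```

```bash
python3 - <<'E'
from h import *
go([.5166,.1438,.08],-21.6)
w=cam("wrist"); cv2.imwrite("pics/wrist6.png",w["color"])
g=cv2.cvtColor(w["color"],cv2.COLOR_BGR2GRAY)
for p in((.5981,.2084,.024),(.5014,.2466,.024),(.5166,.1438,.024)): print(p,proj(w,p).round(1))
E
```

```text
t 6.7 tcp [0.5407 0.0798 0.0805] jaw now -21.7 tilt z [ 0.004 -0.001 -1.   ] q1 q6 [0.01 0.39] open 0.0241 F [0.6 0.5 0. ]
row [ 5.06 -4.6   0.03] [ 0.05 -0.01 -0.01]
(0.5981, 0.2084, 0.024) [291.4   4.7]
(0.5014, 0.2466, 0.024) [126.6   4.8]
(0.5166, 0.1438, 0.024) [218.3 148.5]
```

View pics/wrist6.png

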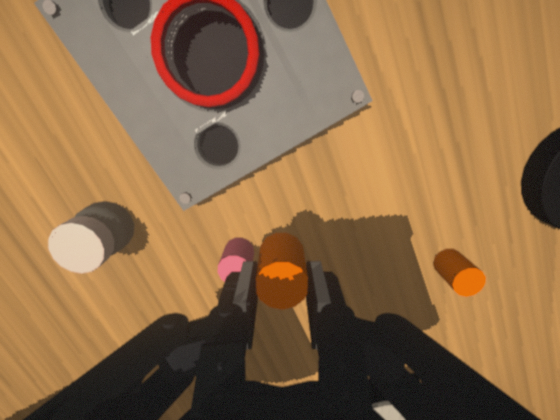

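```bash
cat >> h.py <<'E'
def circ(im,c,r,n=72):
    a=np.linspace(0,2*np.pi,n,endpoint=False); return np.array([proj(im,[c[0]+r*np.cos(x),c[1]+r*np.sin(x),c[2]]) for x in a])
def well(im,guess,z=.024,half=32):
    u,v=proj(im,[*guess[:2],z]); g=cv2.cvtColor(im["color"],cv2.COLOR_BGR2GRAY)
    x0,y0=max(int(u-half),0),max(int(v-half),0); c=g[y0:int(v+half),x0:int(u+half)]
    th,_=cv2.threshold(c,0,255,cv2.THRESH_OTSU); m=(c<th).astype(np.uint8)
    k,l,s,ce=cv2.connectedComponentsWithStats(m); i=l[min(int(v)-y0,c.shape[0]-1),min(int(u)-x0,c.shape[1]-1)]
    if i==0: print("no"); return
    cs=max(cv2.findContours((l==i).astype(np.uint8),cv2.RETR_EXTERNAL,cv2.CHAIN_APPROX_NONE)[0],key=cv2.contourArea)
    P=np.array([plane(im,p[0][0]+x0,p[0][1]+y0,z)[:2] for p in cs]); (cx,cy),r=cv2.minEnclosingCircle(P.astype(np.float32))
    e=cv2.fitEllipse((P*1e4).astype(np.float32)); print("well th",th,"enc",round(cx,4),round(cy,4),"r",round(r,4),"ell",np.round(np.array(e[0])/1e4,4),np.round(np.array(e[1])/1e4,4),"guess",guess)
def held(im,ztop):
    o=ctrl.get_obs(); p=[*o["tool_pos"][:2],ztop]; C=circ(im,p,.013); 
    bl=[b for b in blobs(im,(3,150,60),(18,255,255),300)]
    c0=C.mean(0); b=min(bl,key=lambda b:np.linalg.norm(b[0]-c0)); x,y,w,h=b[2]
    print("held pred x",C[:,0].min().round(1),C[:,0].max().round(1),"ybot",C[:,1].max().round(1),"obs",x,x+w-1,y+h-1)
E
python3 - <<'E'
from h import *
w=cam("wrist")
for p in((.5981,.2084),(.5014,.2466),(.5166,.1438)): well(w,p)
held(w,ctrl.get_obs()["tool_pos"][2]+.047)
E
```

```text
well th 97.0 enc 0.597 0.2101 r 0.0156 ell [0.5952 0.2051] [0.0165 0.0326] guess (0.5981, 0.2084)
well th 101.0 enc 0.5009 0.249 r 0.0161 ell [0.4987 0.2435] [0.0164 0.0337] guess (0.5014, 0.2466)
well th 104.0 enc 0.5164 0.1469 r 0.0158 ell [0.5167 0.1466] [0.0294 0.0304] guess (0.5166, 0.1438)
held pred x 256.0 311.2 ybot 311.7 obs 255 308 309
```

```bash
python3 - <<'E'
from h import *
go([.5173,.1455,.035],-21.6)
E
```

```text
t 6.8 tcp [0.5409 0.0796 0.0806] jaw now -21.7 tilt z [ 0.004 -0.001 -1.   ] q1 q6 [0.01 0.39] open 0.024 F [-0.6 -0.6 -0.5]
row [ 5.25 -4.65  4.54] [ 0.05 -0.01 -0.02]
```

apply_moves(
  rows=[
    [2.5, -2.3, 0, 0.1, 0, 0],
    [5.2, -4.6, 0, 0.1, 0, 0],
    [5.2, -4.6, 2, 0.1, 0, 0],
    [5.2, -4.6, 4, 0.1, 0, 0],
    [5.2, -4.6, 4.5, 0.1, 0, 0],
    [5.2, -4.6, 4.5, 0.1, 0, 0],
    [5.2, -4.6, 4.5, 0.1, 0, 0],
  ],
)

```text
t: 7.5
tool_pos: [0.5183, 0.1444, 0.0361]
tool_rot: [-2.598, -1.76, 0.002]
contact_force: [0.2, -0.2, -0.1]
opening: 0.0238
```

```bash
python3 - <<'E'
from h import *
go([.5173,.1455,.006],-21.6)
w=cam("wrist"); s=cam("side")
a=cv2.resize(s["color"][150:230,190:280],None,fx=5,fy=5,interpolation=cv2.INTER_CUBIC)
b=cv2.resize(w["color"][110:330,170:390],(400,400))
cv2.imwrite("pics/c7.png",np.hstack([a,b]))
held(w,ctrl.get_obs()["tool_pos"][2]+.047)
E
```

```text
t 7.5 tcp [0.5183 0.1444 0.0361] jaw now -21.8 tilt z [-0.003  0.002 -1.   ] q1 q6 [0.13 0.51] open 0.0238 F [ 0.2 -0.2 -0.1]
row [ 0.06 -0.12  3.01] [-0.04 -0.01 -0.03]
held pred x 255.4 310.8 ybot 311.6 obs 255 308 310
```

View pics/c7.png

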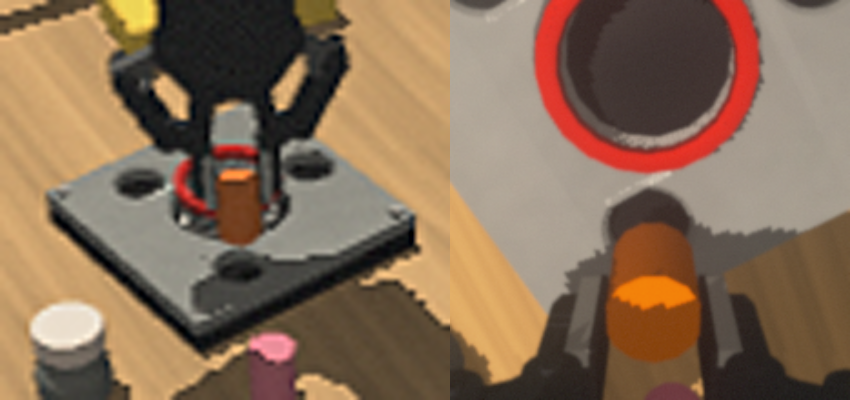

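apply_moves(
  rows=[
    [0.05, -0.1, 0, 0, 0, 0],
    [0.05, -0.1, 0.8, 0, 0, 0],
    [0.05, -0.1, 1.5, 0, 0, 0],
    [0.05, -0.1, 2, 0, 0, 0],
    [0.05, -0.1, 2, 0, 0, 0],
    [0.05, -0.1, 2, 0, 0, 0],
  ],
)

```text
t: 8.2
tool_pos: [0.5176, 0.1455, 0.0162]
tool_rot: [-2.598, -1.761, 0.001]
contact_force: [0.3, 0.2, -0.6]
opening: 0.024
```

```bash
python3 - <<'E'
from h import *
go([.5173,.1455,.006],-21.6)
w=cam("wrist"); s=cam("side")
a=cv2.resize(s["color"][150:230,190:280],None,fx=5,fy=5,interpolation=cv2.INTER_CUBIC)
b=cv2.resize(w["color"][110:330,170:390],(400,400))
cv2.imwrite("pics/c8.png",np.hstack([a,b]))
E
```

```text
t 8.2 tcp [0.5176 0.1455 0.0162] jaw now -21.7 tilt z [-0.003  0.002 -1.   ] q1 q6 [0.13 0.51] open 0.024 F [ 0.3  0.2 -0.6]
row [-0.01 -0.03  1.02] [-0.04 -0.01 -0.03]
```

View pics/c8.png

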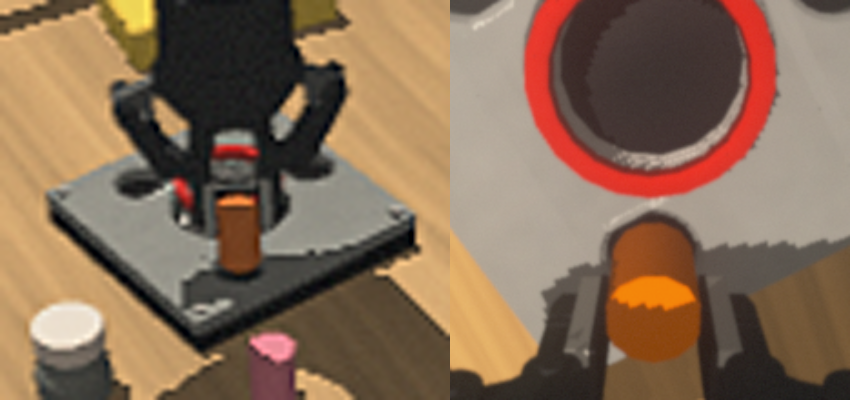

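apply_moves(
  rows=[
    [0, 0, 0.3, 0, 0, 0],
    [0, 0, 0.6, 0, 0, 0],
    [0, 0, 0.9, 0, 0, 0],
    [0, 0, 1, 0, 0, 0],
    [0, 0, 1, 0, 0, 0],
  ],
)

```text
t: 8.8
tool_pos: [0.5178, 0.1456, 0.0064]
tool_rot: [-2.598, -1.761, 0.001]
contact_force: [-0.5, -0.4, -0.8]
opening: 0.0243
```

```bash
python3 - <<'E'
from h import *
go([.5173,.1455,.006],-21.6)
w=cam("wrist"); s=cam("side")
a=cv2.resize(s["color"][150:230,190:280],None,fx=5,fy=5,interpolation=cv2.INTER_CUBIC)
b=cv2.resize(w["color"][110:330,170:390],(400,400))
cv2.imwrite("pics/c9.png",np.hstack([a,b]))
E
```

```text
t 8.8 tcp [0.5178 0.1456 0.0064] jaw now -21.7 tilt z [-0.002  0.003 -1.   ] q1 q6 [0.13 0.51] open 0.0243 F [-0.5 -0.4 -0.8]
row [-0.02 -0.04  0.04] [-0.04 -0.02 -0.03]
```

View pics/c9.png

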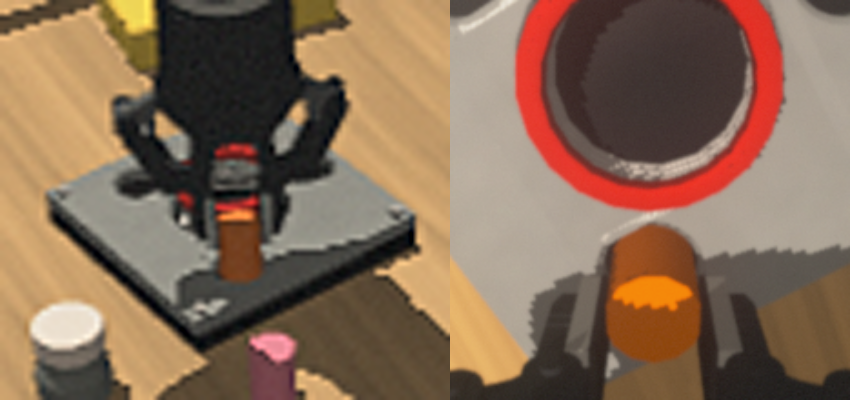

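apply_moves(
  rows=[
    [0, 0, 0.2, 0, 0, 0],
    [0, 0, 0.4, 0, 0, 0],
    [0, 0, 0.4, 0, 0, 0],
  ],
)

```text
t: 9.2
tool_pos: [0.5189, 0.1459, 0.0053]
tool_rot: [-2.598, -1.761, -0.001]
contact_force: [-5.6, -0.6, 13.1]
opening: 0.0238
```

```bash
python3 - <<'E'
from h import *
go([.5173,.1455,.006],-21.6)
s=cam("side")
print(proj(s,(.5166,.1438,.052)), blobs(s,(5,170,150),(16,255,255),5)[0][:3])
for c,a,b,_ in blobs(s,(3,150,60),(18,255,255),20): print(c.round(1),a,b)
for z in (.014,.018,.022,.026):
  print(z,circ(s,(.517,.144,z+.038),.013)[:,1].min(), circ(s,(.517,.144,.024),.015)[:,1].max())
E
```

```text
t 9.2 tcp [0.5189 0.1459 0.0053] jaw now -21.7 tilt z [-0.001  0.003 -1.   ] q1 q6 [0.13 0.51] open 0.0238 F [-5.6 -0.6 13.1]
row [-0.1  -0.13 -0.07] [-0.03 -0.03 -0.03]
[236.7516481  195.31028215] (array([237.23076923, 192.53846154]), np.int32(13), array([234, 192,   7,   2], dtype=int32))
[237.6 198.4] 111 [234 192   9  14]
[309.8 219.2] 123 [306 212   9  16]
[243.8 241.2] 141 [239 234  10  16]
[386.9 303.2] 1651 [358 278  61  48]
0.014 192.46227932986775 206.0248297506791
0.018 191.3730798152084 206.0248297506791
0.022 190.27986890610097 206.0248297506791
0.026 189.1826244014184 206.0248297506791
```

Contact came at z_rep 0.0053 (predicted floor 0.0054), and the top edge at side row 192 matches a seated buffer. I'll release it.

apply_moves(
  rows=[
    [0, 0, -0.05, 0, 0, 0],
    [0, 0, -0.05, 0, 0, 0],
    [0, 0, -0.05, 0, 0, 0],
    [0, 0, -1, 0, 0, 0],
    [0, 0, -4, 0, 0, 0],
    [0, 0, -7, 0, 0, 0],
    [0, 0, -10, 0, 0, 0],
    [0, 0, -12, 0, 0, 0],
    [0, 0, -12, 0, 0, 0],
  ],
  grip=0.5,
)

```text
t: 10.15
tool_pos: [0.5217, 0.1459, 0.1298]
tool_rot: [2.6, 1.763, 0.012]
contact_force: [0.5, -0.7, -0.1]
opening: 0.0427
```

```bash
python3 - <<'E'
from h import *
go([.655,-.022,.09],98.4)
go([.4575,-.008,.09],38.4)
w=cam("wrist"); cv2.imwrite("pics/wrist10.png",w["color"])
for p in((.5981,.211),(.5014,.249)): well(w,p)
tops(w,.052)
E
```

```text
t 10.15 tcp [0.5217 0.1459 0.1298] jaw now -21.7 tilt z [ 0.006  0.004 -1.   ] q1 q6 [0.13 0.51] open 0.0427 F [ 0.5 -0.7 -0.1]
row [-10.69  18.58   4.  ] [ 1.000e-02 -9.000e-02  1.197e+01]
t 10.15 tcp [0.5217 0.1459 0.1298] jaw now -21.7 tilt z [ 0.006  0.004 -1.   ] q1 q6 [0.13 0.51] open 0.0427 F [ 0.5 -0.7 -0.1]
row [-16.7   -0.29   3.88] [  0.08  -0.04 -12.03]
well th 102.0 enc 0.5977 0.2113 r 0.0158 ell [0.5973 0.2114] [0.0299 0.0304] guess (0.5981, 0.211)
well th 115.0 enc 0.5012 0.2496 r 0.016 ell [0.5012 0.2495] [0.0307 0.031 ] guess (0.5014, 0.249)
top [277.5 206.6] 653 [30 28] [0.5184 0.1469 0.052 ]
top [473.7 304.3] 443 [26 22] [ 0.6528 -0.0104  0.052 ]
```

View pics/wrist10.png

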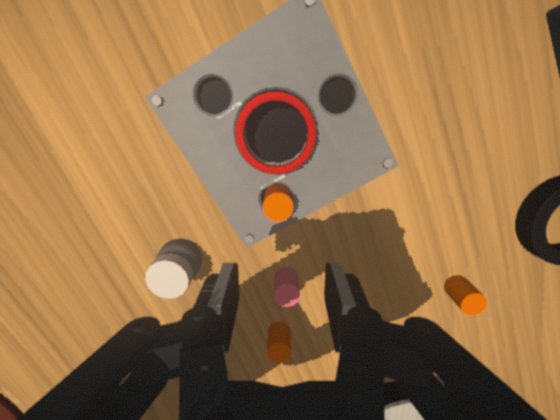

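apply_moves(
  rows=[
    [-2, 3.6, 0, 0, 0, 2],
    [-4, 7.2, 0, 0, 0, 4],
    [-6, 10.8, 0, 0, 0, 6],
    [-8, 14.4, 2, 0, 0, 8],
    [-10.6, 18.5, 4, 0, -0.1, 10],
    [-10.6, 18.5, 4, 0, -0.1, 12],
    [-10.6, 18.5, 4, 0, -0.1, 12],
    [-10.6, 18.5, 4, 0, -0.1, 12],
    [-10.6, 18.5, 4, 0, -0.1, 12],
    [-10.6, 18.5, 4, 0, -0.1, 12],
  ],
  grip=0.4,
)

```text
t: 11.2
tool_pos: [0.6524, -0.0207, 0.0863]
tool_rot: [3.132, 0.23, -0.008]
contact_force: [-0.5, 0.0, 0.2]
opening: 0.0511
```

```bash
python3 - <<'E'
from h import *
w=cam("wrist"); cv2.imwrite("pics/wrist11.png",w["color"]); tops(w,.038)
go([.6583,-.0234,-.009],98.4)
E
```

```text
top [284.5 220.6] 168 [30 11] [ 0.6499 -0.0233  0.038 ]
top [ 55.1 346.7] 573 [31 24] [0.5042 0.1571 0.038 ]
t 11.25 tcp [ 0.6526 -0.0207  0.0867] jaw now -81.6 tilt z [-0.004 -0.002 -1.   ] q1 q6 [-0.14  1.28] open 0.0516 F [-0.3  0.4  0.3]
row [0.56 0.34 9.57] [ 0.01  0.05 -0.  ]
```

View pics/wrist11.png

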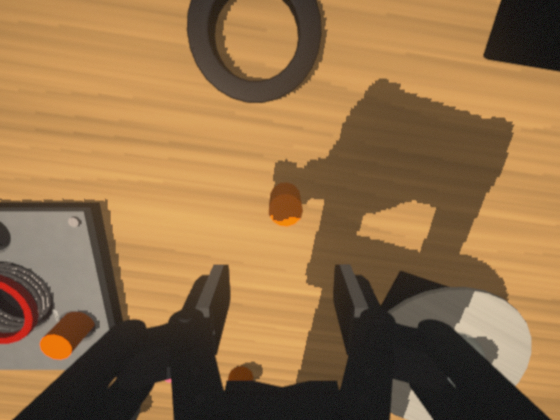

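apply_moves(
  rows=[
    [0.3, 0.2, 3, 0, 0.05, 0],
    [0.55, 0.3, 6, 0, 0.05, 0],
    [0.55, 0.3, 8.5, 0, 0.05, 0],
    [0.55, 0.3, 9.5, 0, 0.05, 0],
    [0.55, 0.3, 9.5, 0, 0.05, 0],
    [0.55, 0.3, 9.5, 0, 0.05, 0],
  ],
)

```text
t: 11.85
tool_pos: [0.659, -0.0231, -0.007]
tool_rot: [3.132, 0.231, 0.003]
contact_force: [0.2, 0.2, 0.1]
opening: 0.0513
```

```bash
python3 - <<'E'
from h import *
w=cam("wrist"); s=cam("side")
go([.6583,-.0234,-.009],98.4)
a=cv2.resize(s["color"][170:250,260:350],None,fx=5,fy=5,interpolation=cv2.INTER_CUBIC)
b=cv2.resize(w["color"][160:360,180:380],(400,400))
cv2.imwrite("pics/c12.png",np.hstack([a,b]))
E
```

```text
t 11.95 tcp [ 0.6598 -0.0232 -0.006 ] jaw now -81.6 tilt z [ 0.004 -0.002 -1.   ] q1 q6 [-0.15  1.28] open 0.0513 F [-0.6  0.  -0.2]
row [-0.15 -0.    0.3 ] [ 0.02 -0.04  0.  ]
```

View pics/c12.png

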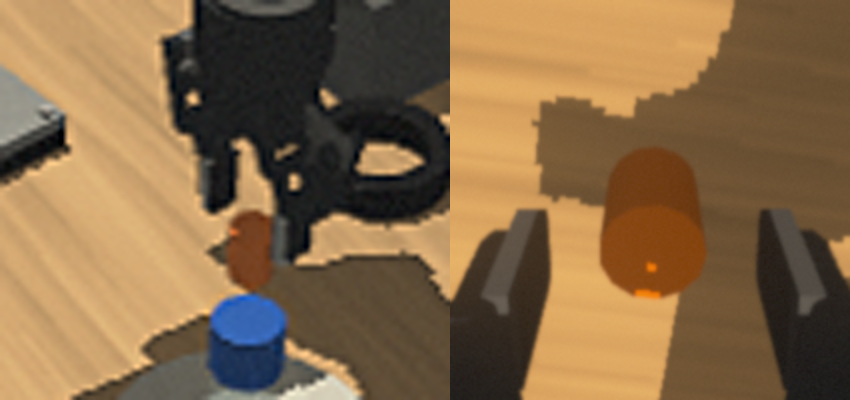

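apply_moves(
  rows=[
    [-0.1, 0, 0.3, 0, 0, 0],
    [-0.1, 0, 0.3, 0, 0, 0],
    [-0.1, 0, 0.3, 0, 0, 0],
  ],
)

```text
t: 12.25
tool_pos: [0.6591, -0.0234, -0.0085]
tool_rot: [3.131, 0.23, 0.007]
contact_force: [-0.6, -0.0, -0.1]
opening: 0.0509
```

apply_moves(
  rows=[
    [0, 0, 0, 0, 0, 0],
    [0, 0, 0, 0, 0, 0],
    [0, 0, 0, 0, 0, 0],
    [0, 0, 0, 0, 0, 0],
    [0, 0, 0, 0, 0, 0],
  ],
  grip=1,
)

```text
t: 12.75
tool_pos: [0.6593, -0.0234, -0.0082]
tool_rot: [3.131, 0.23, 0.007]
contact_force: [-1.0, -0.3, 2.7]
opening: 0.0245
```

```bash
python3 - <<'E'
from h import *
w=cam("wrist"); held(w,.038)
go([.5981+.0003,.2084+.0018,.08],98.4)
E
```

```text
held pred x 254.8 309.7 ybot 309.2 obs 255 308 311
t 12.8 tcp [ 0.6593 -0.0234 -0.0082] jaw now -81.6 tilt z [ 0.005 -0.002 -1.   ] q1 q6 [-0.15  1.28] open 0.0246 F [ 0.  -0.5  3.6]
row [ -2.57 -23.98  -8.88] [ 0.03 -0.05  0.  ]
```

apply_moves(
  rows=[
    [0, 0, -4, 0, 0, 0],
    [0, 0, -8, 0, 0, 0],
    [-1.5, -4, -10, 0, 0, 0],
    [-3, -8, -10, 0, 0, 0],
    [-4.5, -12, -10, 0, 0, 0],
    [-6, -16, -10, 0, 0, 0],
    [-8, -20, -10, 0, 0, 0],
    [-8.5, -24, -10, 0, 0, 0],
    [-8.5, -24, -10, 0, 0, 0],
    [-8.5, -24, -10, 0, 0, 0],
    [-8.5, -24, -10, 0, 0, 0],
  ],
)

```text
t: 13.9
tool_pos: [0.5399, 0.2009, 0.0907]
tool_rot: [3.131, 0.229, 0.007]
contact_force: [-1.0, -0.1, -0.1]
opening: 0.0242
```

```bash
python3 - <<'E'
from h import *
w=cam("wrist"); cv2.imwrite("pics/wrist13.png",w["color"])
well(w,(.5975,.2105)); held(w,ctrl.get_obs()["tool_pos"][2]+.0465)
go([.5992,.2103,.035],98.4)
E
```

```text
well th 116.0 enc 0.5977 0.2112 r 0.0158 ell [0.5978 0.2113] [0.0301 0.0306] guess (0.5975, 0.2105)
held pred x 255.3 310.5 ybot 309.5 obs 255 308 311
t 13.95 tcp [0.5401 0.2007 0.0907] jaw now -81.7 tilt z [ 0.005 -0.002 -1.   ] q1 q6 [0.23 1.65] open 0.0245 F [ 0.6 -0.   0.1]
row [ 5.96 -0.11  5.6 ] [ 0.03 -0.05 -0.01]
```

View pics/wrist13.png

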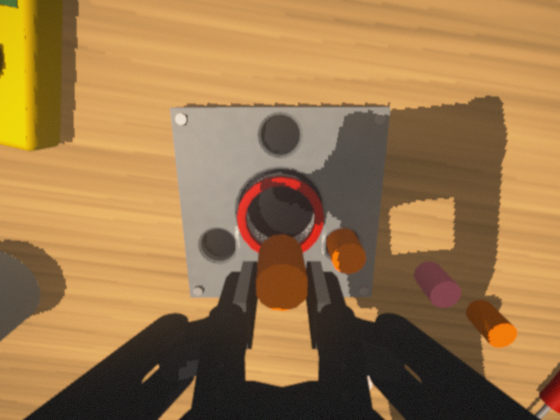

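apply_moves(
  rows=[
    [3, 0, 0, 0, -0.05, 0],
    [5.9, -0.1, 0, 0, -0.05, 0],
    [5.9, -0.1, 0, 0, -0.05, 0],
    [5.9, -0.1, 3, 0, -0.05, 0],
    [5.9, -0.1, 5.5, 0, -0.05, 0],
    [5.9, -0.1, 7, 0, -0.05, 0],
    [5.9, -0.1, 7.2, 0, -0.05, 0],
    [5.9, -0.1, 7.2, 0, -0.05, 0],
    [5.9, -0.1, 7.2, 0, -0.05, 0],
  ],
)

```text
t: 14.85
tool_pos: [0.5999, 0.2102, 0.0207]
tool_rot: [3.131, 0.228, 0.005]
contact_force: [0.1, -0.2, 0.2]
opening: 0.0241
```

```bash
python3 - <<'E'
from h import *
w=cam("wrist"); s=cam("side")
go([.5992,.2103,.0054],98.4)
a=cv2.resize(s["color"][140:220,200:290],None,fx=5,fy=5,interpolation=cv2.INTER_CUBIC)
b=cv2.resize(w["color"][160:360,180:380],(400,400))
cv2.imwrite("pics/c14.png",np.hstack([a,b]))
E
```

```text
t 14.95 tcp [0.5999 0.2103 0.0208] jaw now -81.7 tilt z [ 0.003 -0.002 -1.   ] q1 q6 [0.22 1.65] open 0.0241 F [-0.2  0.1 -0.6]
row [-0.07 -0.01  1.54] [ 0.03 -0.03 -0.01]
```

View pics/c14.png

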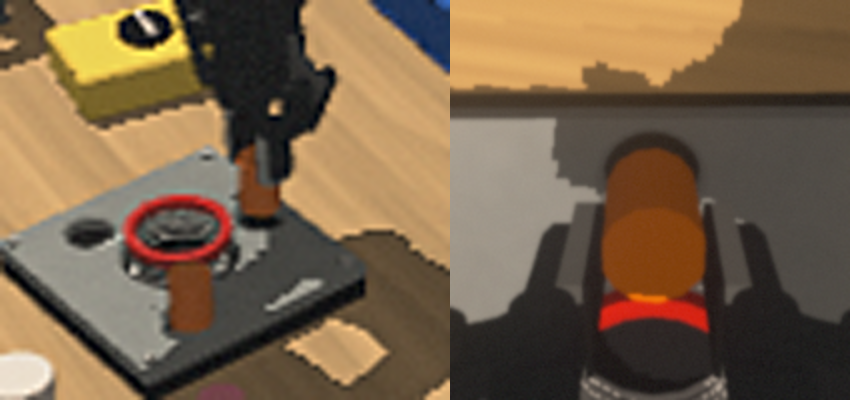

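apply_moves(
  rows=[
    [-0.05, 0, 0.4, 0, 0, 0],
    [-0.05, 0, 0.8, 0, 0, 0],
    [-0.05, 0, 1.1, 0, 0, 0],
    [-0.05, 0, 1.3, 0, 0, 0],
    [-0.05, 0, 1.5, 0, 0, 0],
    [-0.05, 0, 1.6, 0, 0, 0],
    [-0.05, 0, 1.7, 0, 0, 0],
  ],
)

```text
t: 15.65
tool_pos: [0.6003, 0.2105, 0.0058]
tool_rot: [3.131, 0.228, 0.007]
contact_force: [-3.6, -1.1, 12.9]
opening: 0.0241
```

```bash
python3 - <<'E'
from h import *
w=cam("wrist"); s=cam("side")
go([.5992,.2103,.0054],98.4)
a=cv2.resize(s["color"][140:220,200:290],None,fx=5,fy=5,interpolation=cv2.INTER_CUBIC)
b=cv2.resize(w["color"][160:360,180:380],(400,400))
cv2.imwrite("pics/c15.png",np.hstack([a,b]))
E
```

```text
t 15.75 tcp [0.6003 0.2104 0.0059] jaw now -81.7 tilt z [ 0.004 -0.002 -1.   ] q1 q6 [0.22 1.65] open 0.0243 F [-3.  -1.3  8. ]
row [-0.11 -0.01  0.04] [ 0.03 -0.05 -0.01]
```

View pics/c15.png

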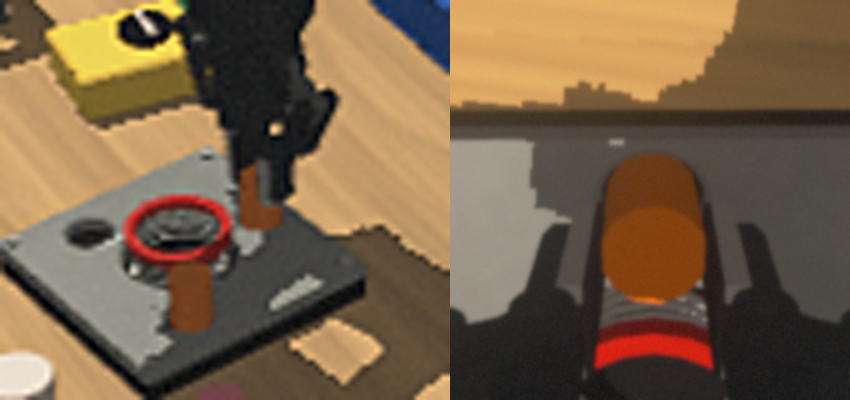

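apply_moves(
  rows=[
    [0, 0, -0.05, 0, 0, 0],
    [0, 0, -0.05, 0, 0, 0],
    [0, 0, -0.05, 0, 0, 0],
    [0, 0, -1, 0, 0, 0],
    [0, 0, -4, 0, 0, 0],
    [0, 0, -8, 0, 0, 0],
    [0, 0, -12, 0, 0, 0],
    [0, 0, -12, 0, 0, 0],
  ],
  grip=0.5,
)

```text
t: 16.55
tool_pos: [0.6045, 0.2118, 0.1347]
tool_rot: [3.133, 0.228, 0.028]
contact_force: [0.3, -0.1, 0.8]
opening: 0.0425
```

```bash
python3 - <<'E'
from h import *
go([.459,-.0074,.08],38.4)
E
```

```text
t 16.55 tcp [0.6045 0.2118 0.1347] jaw now -81.7 tilt z [ 0.018  0.001 -1.   ] q1 q6 [0.22 1.65] open 0.0425 F [ 0.3 -0.1  0.8]
row [-17.67  19.57   5.19] [-0.09 -0.19 11.99]
```

apply_moves(
  rows=[
    [-2, 2.2, 0, 0, -0.2, -1.7],
    [-4, 4.4, 0, 0, -0.2, -3.4],
    [-6, 6.6, 0, 0, -0.2, -5.1],
    [-8, 8.8, 0, 0, -0.2, -6.8],
    [-10, 11, 0, 0, -0.2, -8.5],
    [-12, 13.2, 0, 0, -0.2, -10.2],
    [-14, 15.4, 0, 0, -0.2, -11.9],
    [-16, 17.6, 0, 0, -0.2, -13.6],
    [-17.7, 19.5, 0, 0, 0, -15.3],
    [-17.7, 19.5, 2, 0, 0, -17],
    [-17.7, 19.5, 4, 0, 0, -18.7],
    [-17.7, 19.5, 5, 0, 0, -20.4],
    [-17.7, 19.5, 5, 0, 0, -22.1],
    [-17.7, 19.5, 5, 0, 0, -24],
    [-17.7, 19.5, 5, 0, 0, -24],
    [-17.7, 19.5, 5, 0, 0, -24],
    [-17.7, 19.5, 5, 0, 0, -24],
  ],
  grip=0.4,
)

```text
t: 18.25
tool_pos: [0.4586, -0.0067, 0.082]
tool_rot: [1.365, 2.812, 0.014]
contact_force: [0.4, 0.6, -0.4]
opening: 0.0515
```

```bash
python3 - <<'E'
from h import *
w=cam("wrist"); cv2.imwrite("pics/wrist16.png",w["color"]); tops(w,.038)
go([.459,-.0074,-.0085],38.4)
E
```

```text
top [511.9 100.4] 1324 [41 42] [0.5259 0.1529 0.038 ]
top [280.9 219.2] 889 [35 33] [ 0.458  -0.0061  0.038 ]
t 18.3 tcp [ 0.4585 -0.0067  0.082 ] jaw now 38.3 tilt z [ 0.018  0.001 -1.   ] q1 q6 [-0.18 -0.85] open 0.0509 F [0.2 0.4 0.1]
row [ 0.01 -0.14  9.05] [ 0.17  0.12 -0.03]
```

View pics/wrist16.png

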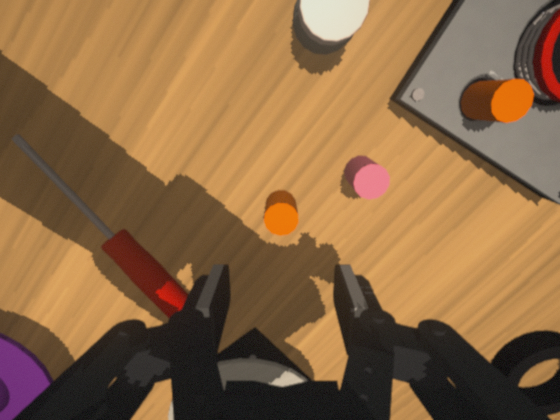

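apply_moves(
  rows=[
    [0, -0.1, 3, 0.2, 0.1, 0],
    [0, -0.1, 6, 0.2, 0.1, 0],
    [0, -0.1, 8.2, 0.2, 0.1, 0],
    [0, -0.1, 9, 0.2, 0.1, 0],
    [0, -0.1, 9.2, 0.2, 0.1, 0],
    [0, -0.1, 9.2, 0.2, 0.1, 0],
    [0, -0.1, 9.2, 0.2, 0.1, 0],
  ],
)

```text
t: 19.0
tool_pos: [0.4608, -0.0075, -0.0085]
tool_rot: [1.37, 2.824, -0.004]
contact_force: [-0.2, 0.7, 0.6]
opening: 0.0516
```

```bash
python3 - <<'E'
from h import *
w=cam("wrist"); s=cam("side")
go([.459,-.0074,-.0085],38.4)
a=cv2.resize(s["color"][190:270,200:290],None,fx=5,fy=5,interpolation=cv2.INTER_CUBIC)
b=cv2.resize(w["color"][160:360,180:380],(400,400))
cv2.imwrite("pics/c17.png",np.hstack([a,b]))
E
```

```text
t 19.1 tcp [ 0.4606 -0.0075 -0.0086] jaw now 38.2 tilt z [ 0.001 -0.003 -1.   ] q1 q6 [-0.18 -0.84] open 0.0512 F [0.2 0.4 0.3]
row [ 0.1  -0.12 -0.01] [-0.01  0.04 -0.03]
```

View pics/c17.png

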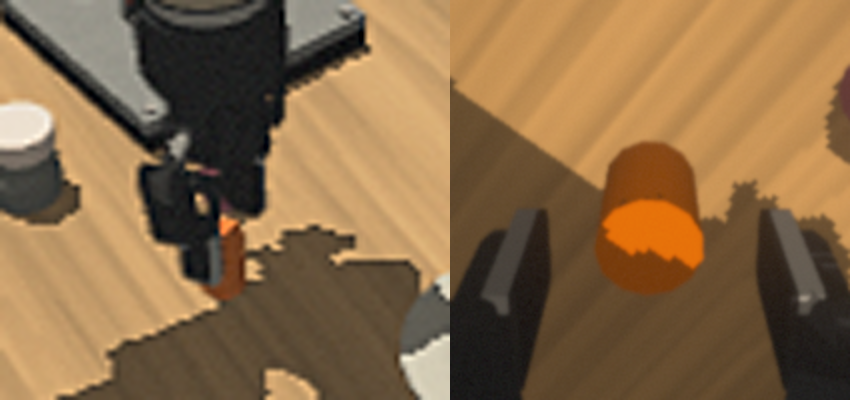

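Straddling well (wrist: buffer at about (650,245) between the pads). I'll adjust by 1 mm and grip.

apply_moves(
  rows=[
    [0.1, -0.1, 0, 0, 0, 0],
    [0.1, -0.1, 0, 0, 0, 0],
    [0.1, -0.1, 0, 0, 0, 0],
  ],
)

```text
t: 19.4
tool_pos: [0.4594, -0.0073, -0.0083]
tool_rot: [1.37, 2.824, -0.004]
contact_force: [0.9, -0.4, -0.2]
opening: 0.0513
```

apply_moves(
  rows=[
    [0, 0, 0, 0, 0, 0],
    [0, 0, 0, 0, 0, 0],
    [0, 0, 0, 0, 0, 0],
    [0, 0, 0, 0, 0, 0],
    [0, 0, 0, 0, 0, 0],
  ],
  grip=1,
)

```text
t: 19.9
tool_pos: [0.4596, -0.0074, -0.0081]
tool_rot: [1.37, 2.823, -0.004]
contact_force: [-0.6, -0.2, 2.1]
opening: 0.0241
```

```bash
python3 - <<'E'
from h import *
w=cam("wrist"); held(w,.038)
go([.53,.17,.095],38.4)
go([.5013,.2469,.095],38.4)
E
```

```text
held pred x 254.8 309.6 ybot 311.8 obs 255 308 309
t 19.95 tcp [ 0.4596 -0.0074 -0.0081] jaw now 38.2 tilt z [ 0.002 -0.004 -1.   ] q1 q6 [-0.18 -0.84] open 0.0243 F [ 0.5 -0.7  2.2]
row [  9.53  16.5  -10.36] [-0.01  0.05 -0.03]
t 19.95 tcp [ 0.4596 -0.0074 -0.0081] jaw now 38.2 tilt z [ 0.002 -0.004 -1.   ] q1 q6 [-0.18 -0.84] open 0.0243 F [ 0.5 -0.7  2.2]
row [ 17.35  19.01 -10.39] [-0.01  0.05 -0.03]
```

apply_moves(
  rows=[
    [0, 0, -4, 0, 0, 0],
    [0, 0, -8, 0, 0, 0],
    [3, 3.3, -10, 0, 0, 0],
    [6, 6.6, -10, 0, 0, 0],
    [9, 9.9, -10, 0, 0, 0],
    [12, 13.2, -10, 0, 0, 0],
    [12.5, 15, -10, 0, 0, 0],
    [12.5, 15, -10, 0, 0, 0],
    [12.5, 15, -10, 0, 0, 0],
    [12.5, 15, -10, 0, 0, 0],
  ],
)

```text
t: 20.95
tool_pos: [0.4993, 0.183, 0.0908]
tool_rot: [1.371, 2.823, -0.005]
contact_force: [-0.7, -0.1, -0.6]
opening: 0.0243
```

```bash
python3 - <<'E'
from h import *
w=cam("wrist"); cv2.imwrite("pics/wrist18.png",w["color"])
well(w,(.5012,.2486)); held(w,ctrl.get_obs()["tool_pos"][2]+.0465)
go([.5026,.2485,.02],38.4)
E
```

```text
well th 102.0 enc 0.501 0.2495 r 0.0156 ell [0.5005 0.2495] [0.0295 0.0298] guess (0.5012, 0.2486)
held pred x 254.6 309.6 ybot 312.7 obs 254 350 309
t 21.0 tcp [0.4994 0.183  0.0909] jaw now 38.2 tilt z [ 0.001 -0.004 -1.   ] q1 q6 [ 0.21 -0.45] open 0.0243 F [-0.7 -0.1 -0.2]
row [4.98 4.31 7.07] [-0.01  0.05 -0.05]
```

View pics/wrist18.png

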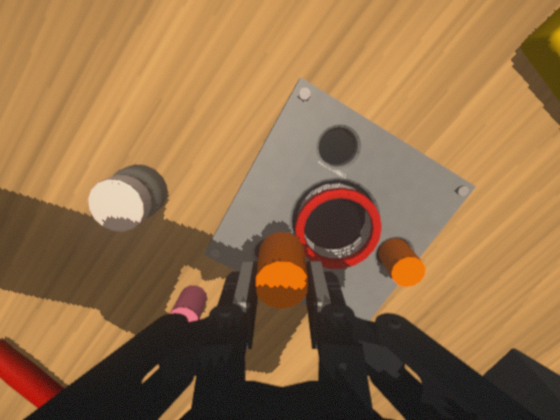

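apply_moves(
  rows=[
    [2.5, 2.2, 0, 0, 0, 0],
    [4.95, 4.3, 0, 0, 0, 0],
    [4.95, 4.3, 0, 0, 0, 0],
    [4.95, 4.3, 3, 0, 0, 0],
    [4.95, 4.3, 5.5, 0, 0, 0],
    [4.95, 4.3, 7, 0, 0, 0],
    [4.95, 4.3, 7.1, 0, 0, 0],
    [4.95, 4.3, 7.1, 0, 0, 0],
    [4.95, 4.3, 7.1, 0, 0, 0],
  ],
)

```text
t: 21.9
tool_pos: [0.504, 0.2482, 0.0213]
tool_rot: [1.372, 2.821, -0.002]
contact_force: [-0.5, -0.0, -0.3]
opening: 0.0242
```

```bash
python3 - <<'E'
from h import *
w=cam("wrist"); s=cam("side")
go([.5025,.2485,.0058],38.4)
a=cv2.resize(s["color"][140:220,180:270],None,fx=5,fy=5,interpolation=cv2.INTER_CUBIC)
b=cv2.resize(w["color"][160:360,180:380],(400,400))
cv2.imwrite("pics/c19.png",np.hstack([a,b]))
E
```

```text
t 22.0 tcp [0.5039 0.2484 0.0213] jaw now 38.2 tilt z [ 0.004 -0.003 -1.   ] q1 q6 [ 0.33 -0.34] open 0.0242 F [-0.5  0.2 -0.6]
row [ 0.1  -0.11  1.55] [ 0.02  0.06 -0.05]
```

View pics/c19.png

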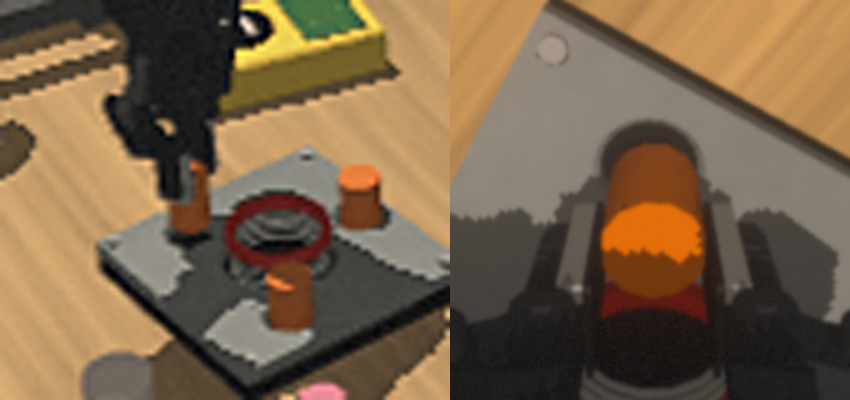

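apply_moves(
  rows=[
    [0.1, -0.1, 0.2, 0, 0, 0],
    [0.1, -0.1, 0.4, 0, 0, 0],
    [0.1, -0.1, 0.8, 0, 0, 0],
    [0.1, -0.1, 1.1, 0, 0, 0],
    [0.1, -0.1, 1.3, 0, 0, 0],
    [0.1, -0.1, 1.5, 0, 0, 0],
    [0.1, -0.1, 1.6, 0, 0, 0],
    [0.1, -0.1, 1.7, 0, 0, 0],
  ],
)

```text
t: 22.8
tool_pos: [0.5027, 0.2485, 0.0058]
tool_rot: [1.371, 2.822, -0.003]
contact_force: [-5.3, -2.7, 13.2]
opening: 0.0242
```

```bash
python3 - <<'E'
from h import *
go([.5025,.2485,.0058],38.4)
E
```

```text
t 22.8 tcp [0.5027 0.2485 0.0058] jaw now 38.2 tilt z [ 0.003 -0.004 -1.   ] q1 q6 [ 0.33 -0.34] open 0.0242 F [-5.3 -2.7 13.2]
row [ 0.01 -0.02  0.  ] [ 0.    0.06 -0.05]
```

apply_moves(
  rows=[
    [0, 0, -0.05, 0, 0, 0],
    [0, 0, -0.05, 0, 0, 0],
    [0, 0, -0.05, 0, 0, 0],
    [0, 0, -1, 0, 0, 0],
    [0, 0, -5, 0, 0, 0],
    [0, 0, -10, 0, 0, 0],
    [0, 0, -15, 0, 0, 0],
    [0, 0, -18, 0, 0, 0],
    [0, 0, -18, 0, 0, 0],
  ],
  grip=0.5,
)

```text
t: 23.7
tool_pos: [0.5056, 0.2505, 0.1937]
tool_rot: [1.367, 2.814, 0.011]
contact_force: [0.3, 0.6, -0.5]
opening: 0.0426
```

```bash
python3 - <<'E'
from h import *
w=cam("wrist"); tops(w,.052); cv2.imwrite("pics/wrist20.png",w["color"])
go([.5515,-.174,.18],38.4)
E
```

```text
top [276.2 183.6] 413 [23 22] [0.5011 0.2497 0.052 ]
t 23.75 tcp [0.504  0.2499 0.19  ] jaw now 38.2 tilt z [ 0.01  -0.001 -1.   ] q1 q6 [ 0.33 -0.34] open 0.0431 F [-0.7 -0.2 -1.2]
row [-36.25 -22.47   1.1 ] [ 0.08  0.08 -0.05]
```

View pics/wrist20.png

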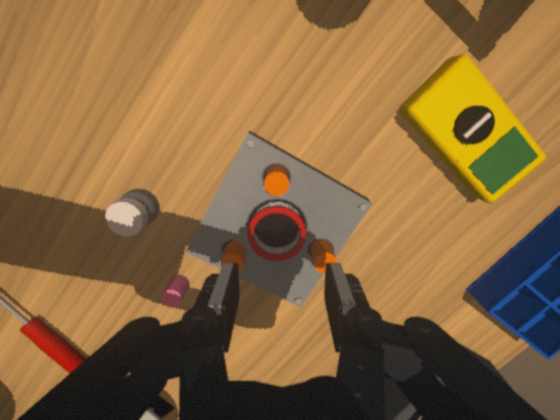

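All three buffers stand in the wells, at (276,183), (233,253) and (322,255). Next the flask: the one with the grey-white flange at top px (338,213).

apply_moves(
  rows=[
    [-4, -2.5, 0, 0, 0, 0],
    [-8, -5, 0, 0, 0, 0],
    [-12, -7.5, 0, 0, 0, 0],
    [-16, -10, 0, 0, 0, 0],
    [-20, -12.5, 0, 0, 0, 0],
    [-24, -15, 0, 0, 0, 0],
    [-28, -17.5, 0, 0, 0, 0],
    [-32, -20, 0.5, 0, 0, 0],
    [-36.2, -22.4, 1, 0.1, 0.1, 0],
    [-36.2, -22.4, 1, 0.1, 0.1, 0],
    [-36.2, -22.4, 1, 0.1, 0.1, 0],
    [-36.2, -22.4, 1, 0.1, 0.1, 0],
    [-36.2, -22.4, 1, 0.1, 0.1, 0],
  ],
  grip=0.2,
)

```text
t: 25.05
tool_pos: [0.5515, -0.1718, 0.1807]
tool_rot: [-1.369, -2.824, 0.001]
contact_force: [-0.2, 0.8, 0.2]
opening: 0.0683
```

```bash
python3 - <<'E'
from h import *
w=cam("wrist"); cv2.imwrite("pics/wrist21.png",w["color"])
hsv=cv2.cvtColor(w["color"],cv2.COLOR_BGR2HSV)
for c,a,b,_ in blobs(w,(100,150,60),(118,255,255),200): print(c.round(1),a,b,plane(w,*c,.139).round(4))
u,v=proj(w,(.5515,-.174,.139)).astype(int); print(u,v,hsv[v-30:v+31:4,u,2])
s=cam("side"); t=cam("top")
go([.5515,-.174,.086],38.4)
E
```

```text
[286.3 218. ] 954 [267 200  36  42] [ 0.5518 -0.1673  0.139 ]
280 224 [105 134 186 182 182 182 179 180 180 138  96  90  93 105 106 105]
t 25.2 tcp [ 0.5518 -0.1721  0.1812] jaw now 38.3 tilt z [-0.002 -0.    -1.   ] q1 q6 [-0.43 -1.1 ] open 0.0684 F [-0.3  0.1  0.3]
row [-0.14 -0.12  9.52] [-0.02 -0.01 -0.03]
```

View pics/wrist21.png

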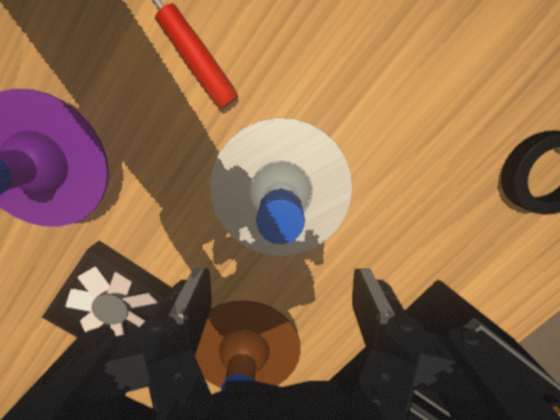

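```bash
python3 - <<'E'
from h import *
w=cam("wrist")
for c,a,b,m in blobs(w,(100,120,25),(125,255,255),300): print(c.round(1),a,b)
print(plane(w,280.5,220.5,.139))
C=circ(w,(.5515,-.1735,.139),.018); print(C.min(0),C.max(0))
c=w["color"][150:280,200:360]; cv2.imwrite("pics/w22.png",cv2.resize(c,None,fx=4.5,fy=4.5,interpolation=cv2.INTER_CUBIC))
E
```

```text
[283.  217.9] 1294 [258 196  46  45]
[ 0.55025712 -0.1720289   0.139     ]
[256.08114134 199.50233927] [305.11745353 245.27257617]
```

View pics/w22.png

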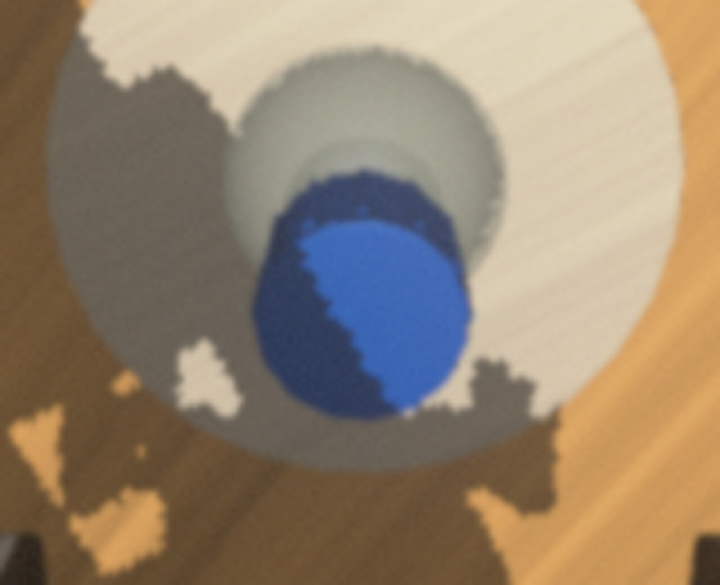

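apply_moves(
  rows=[
    [-0.1, -0.15, 3, 0, 0, 0],
    [-0.1, -0.15, 6, 0, 0, 0],
    [-0.1, -0.15, 8.5, 0, 0, 0],
    [-0.1, -0.15, 9.5, 0, 0, 0],
    [-0.1, -0.15, 9.5, 0, 0, 0],
    [-0.1, -0.15, 9.5, 0, 0, 0],
    [-0.1, -0.15, 9.5, 0, 0, 0],
  ],
)

```text
t: 25.95
tool_pos: [0.5524, -0.1746, 0.0885]
tool_rot: [1.37, 2.825, -0.001]
contact_force: [-0.8, -0.2, -0.1]
opening: 0.0684
```

```bash
python3 - <<'E'
from h import *
w=cam("wrist"); s=cam("side")
go([.5510,-.1735,.086],38.4)
a=cv2.resize(s["color"][200:300,255:365],None,fx=4,fy=4,interpolation=cv2.INTER_CUBIC)
b=cv2.resize(w["color"][150:350,180:380],(400,400))
cv2.imwrite("pics/c23.png",np.hstack([a,b]))
E
```

```text
t 26.05 tcp [ 0.5522 -0.1745  0.0881] jaw now 38.3 tilt z [ 0.001 -0.001 -1.   ] q1 q6 [-0.43 -1.1 ] open 0.0682 F [0.8 0.3 0.8]
row [ 0.15 -0.03  0.21] [-0.    0.02 -0.03]
```

View pics/c23.png

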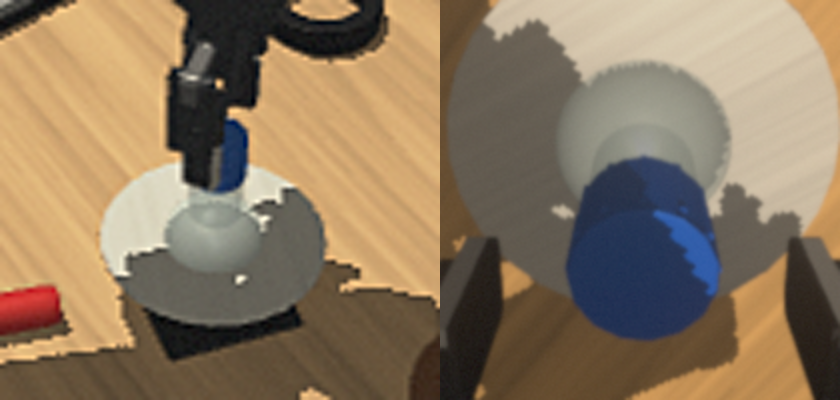

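apply_moves(
  rows=[
    [0.1, 0, 0.2, 0, 0, 0],
    [0.1, 0, 0.2, 0, 0, 0],
    [0.1, 0, 0.2, 0, 0, 0],
  ],
)

```text
t: 26.35
tool_pos: [0.5516, -0.1738, 0.0863]
tool_rot: [1.37, 2.825, -0.001]
contact_force: [0.5, -0.6, -0.2]
opening: 0.0685
```

apply_moves(
  rows=[
    [0, 0, 0, 0, 0, 0],
    [0, 0, 0, 0, 0, 0],
    [0, 0, 0, 0, 0, 0],
    [0, 0, 0, 0, 0, 0],
    [0, 0, 0, 0, 0, 0],
    [0, 0, 0, 0, 0, 0],
    [0, 0, 0, 0, 0, 0],
  ],
  grip=1,
  squeeze=60,
)

```text
t: 27.05
tool_pos: [0.5519, -0.1739, 0.0868]
tool_rot: [1.37, 2.825, -0.001]
contact_force: [-0.8, 0.0, 4.0]
opening: 0.0334
```

```bash
python3 - <<'E'
from h import *
w=cam("wrist"); s=cam("side")
go([.5510,-.1735,.086],38.4)
a=cv2.resize(s["color"][200:300,255:365],None,fx=4,fy=4,interpolation=cv2.INTER_CUBIC)
b=cv2.resize(w["color"][150:350,180:380],(400,400))
cv2.imwrite("pics/c24.png",np.hstack([a,b]))
o=ctrl.get_obs()["tool_pos"]; C=circ(w,(o[0],o[1],.139),.018); print(C.min(0),C.max(0))
for c,a,b,m in blobs(w,(100,120,25),(125,255,255),300): print(c.round(1),a,b)
E
```

```text
t 27.15 tcp [ 0.5519 -0.1739  0.0867] jaw now 38.3 tilt z [ 0.002 -0.002 -1.   ] q1 q6 [-0.43 -1.1 ] open 0.0331 F [-0.9 -0.6  4.2]
row [ 0.08 -0.04  0.07] [ 0.    0.03 -0.03]
[242.78289963 260.99166813] [321.65892661 328.64013558]
[282.  283.2] 4768 [244 233  75  91]
```

View pics/c24.png

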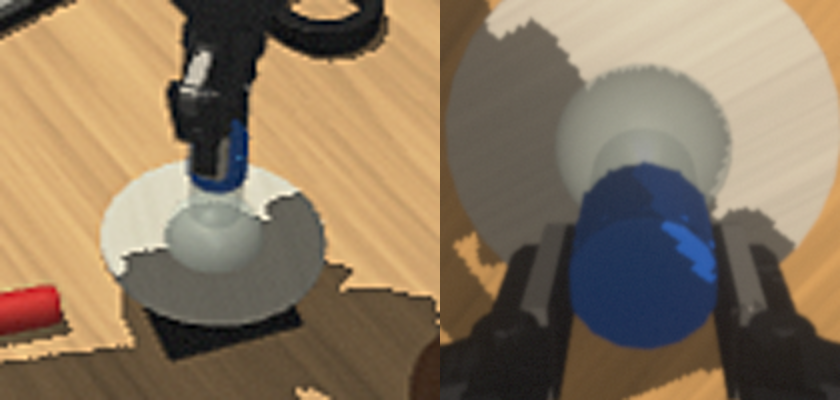

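apply_moves(
  rows=[
    [0, 0, -0.5, 0, 0, 0],
    [0, 0, -1.5, 0, 0, 0],
    [0, 0, -3, 0, 0, 0],
    [0, 0, -5, 0, 0, 0],
    [0, 0, -7.5, 0, 0, 0],
    [0, 0, -10, 0, 0, 0],
    [0, 0, -11.5, 0, 0, 0],
    [0, 0, -12, 0, 0, 0],
    [0, 0, -12, 0, 0, 0],
  ],
)

```text
t: 28.05
tool_pos: [0.5519, -0.1738, 0.2074]
tool_rot: [1.369, 2.824, -0.001]
contact_force: [-0.7, 0.3, -3.0]
opening: 0.0335
```

```bash
python3 - <<'E'
from h import *
w=cam("wrist"); s=cam("side")
go([.540,.2012,.2],38.4)
a=cv2.resize(s["color"][150:300,235:385],(400,400),interpolation=cv2.INTER_CUBIC)
b=cv2.resize(w["color"][60:360,130:430],(400,400))
cv2.imwrite("pics/c25.png",np.hstack([a,b]))
o=ctrl.get_obs()["tool_pos"]; C=circ(w,(o[0],o[1],o[2]+.0523),.018); print(C.min(0),C.max(0))
for c,a,b,m in blobs(w,(100,120,25),(125,255,255),300): print(c.round(1),a,b)
E
```

```text
t 28.15 tcp [ 0.5509 -0.1733  0.2052] jaw now 38.3 tilt z [-0.001 -0.001 -1.   ] q1 q6 [-0.43 -1.1 ] open 0.0337 F [-0.3 -0.1 -2.4]
row [30.09 22.33  0.49] [-0.01  0.   -0.03]
[242.2415259  256.84003563] [320.17156174 323.98005381]
[  8.9 162.5] 588 [  0 147  30  44]
[282.7 286.4] 4243 [245 234  74  89]
[244.2 367.8] 572 [233 354  24  28]
```

View pics/c25.png

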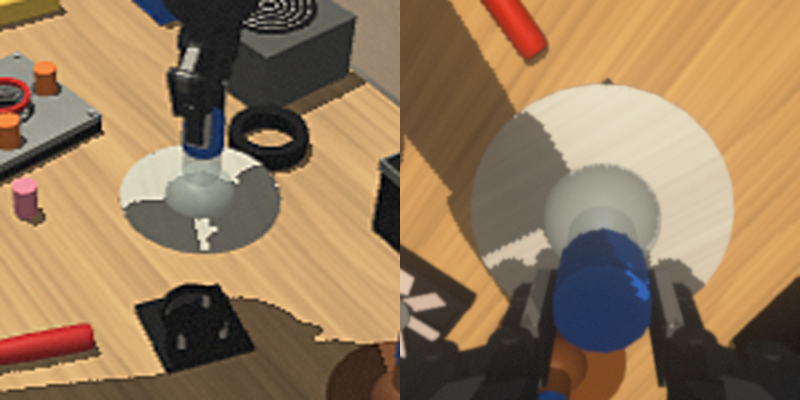

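apply_moves(
  rows=[
    [1, 0.8, 0, 0, 0, 0],
    [3, 2.2, 0, 0, 0, 0],
    [6, 4.5, 0, 0, 0, 0],
    [9, 6.7, 0, 0, 0, 0],
    [12, 8.9, 0, 0, 0, 0],
    [15, 11.1, 0, 0, 0, 0],
    [18, 13.4, 0, 0, 0, 0],
    [21, 15.6, 0, 0, 0, 0],
    [24, 17.8, 0, 0, 0, 0],
    [27, 20, 0, 0, 0, 0],
    [29, 21.5, 0, 0, 0, 0],
    [30.1, 22.3, 0, 0, 0, 0],
    [30.1, 22.3, 0, 0, 0, 0],
    [30.1, 22.3, 0, 0, 0, 0],
    [30.1, 22.3, 0, 0, 0, 0],
  ],
)

```text
t: 29.65
tool_pos: [0.5397, 0.2, 0.2047]
tool_rot: [-1.373, -2.825, 0.002]
contact_force: [0.0, -0.1, -2.7]
opening: 0.0337
```

```bash
python3 - <<'E'
from h import *
w=cam("wrist"); s=cam("side"); t=cam("top")
go([.540,.2012,.115],38.4)
a=cv2.resize(s["color"][90:240,160:310],(400,400),interpolation=cv2.INTER_CUBIC)
b=cv2.resize(w["color"][60:360,130:430],(400,400))
cv2.imwrite("pics/c26.png",np.hstack([a,b]))
o=ctrl.get_obs()["tool_pos"]; C=circ(w,(o[0],o[1],o[2]+.0523),.018); print(C.min(0),C.max(0))
for c,a,b,m in blobs(w,(100,120,25),(125,255,255),300): print(c.round(1),a,b)
E
```

```text
t 29.8 tcp [0.5399 0.2001 0.205 ] jaw now 38.2 tilt z [-0.    -0.001 -1.   ] q1 q6 [ 0.23 -0.44] open 0.0342 F [ 0.5  0.8 -3.3]
row [0.09 0.08 9.  ] [-0.01  0.   -0.05]
[243.00249059 261.17858878] [322.07616071 329.06083262]
[532.9 244.9] 5759 [479 173  81 142]
[281.2 281.3] 4958 [244 234  75  89]
```

View pics/c26.png

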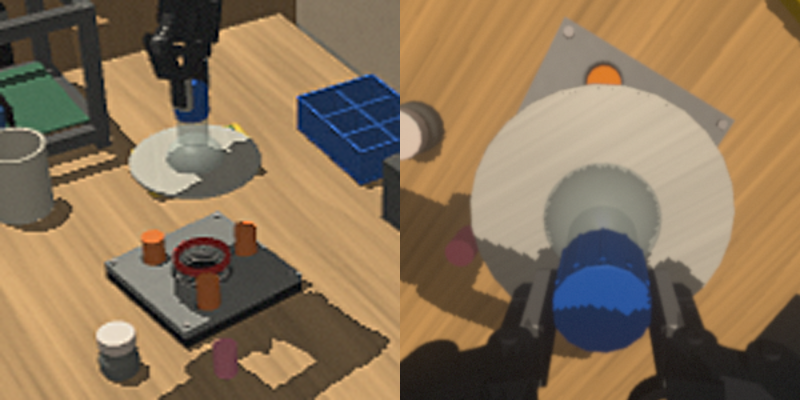

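apply_moves(
  rows=[
    [0.1, 0.1, 2, 0, 0, 0],
    [0.1, 0.1, 4, 0, 0, 0],
    [0.1, 0.1, 6, 0, 0, 0],
    [0.1, 0.1, 8, 0, 0, 0],
    [0.1, 0.1, 9, 0, 0, 0],
    [0.1, 0.1, 9.2, 0, 0, 0],
    [0.1, 0.1, 9.2, 0, 0, 0],
    [0.1, 0.1, 9.2, 0, 0, 0],
  ],
)

```text
t: 30.6
tool_pos: [0.541, 0.2015, 0.1145]
tool_rot: [1.373, 2.824, 0.001]
contact_force: [0.4, 0.0, -2.8]
opening: 0.0335
```

```bash
python3 - <<'E'
from h import *
w=cam("wrist"); s=cam("side"); t=cam("top")
go([.540,.2012,.0907],38.4)
a=cv2.resize(s["color"][120:220,180:280],(400,400),interpolation=cv2.INTER_CUBIC)
b=cv2.resize(w["color"][60:360,130:430],(400,400))
cv2.imwrite("pics/c27.png",np.hstack([a,b]))
E
```

```text
t 30.75 tcp [0.5408 0.2016 0.1142] jaw now 38.2 tilt z [ 0.002 -0.    -1.   ] q1 q6 [ 0.23 -0.44] open 0.0336 F [ 0.9  0.6 -2.8]
row [ 0.02 -0.09  2.35] [ 0.01  0.01 -0.05]
```

View pics/c27.png

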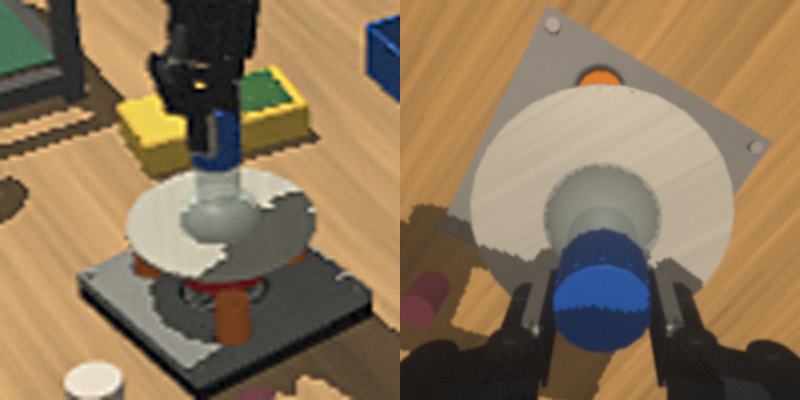

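```bash
python3 - <<'E'
from h import *
s=cam("side"); w=cam("wrist"); o=ctrl.get_obs()["tool_pos"]
for n,im,c in (("side ring-centred",s,(.5387,.1996,o[2]+.012)),("wrist ring-centred",w,(.5384,.2025,o[2]+.012))):
    C=circ(im,c,.07); print(n,C.min(0).round(1),C.max(0).round(1))
for n,im,seed in (("side",s,None),("wrist",w,None)):
    hsv=cv2.cvtColor(im["color"],cv2.COLOR_BGR2HSV)
    m=((hsv[...,1]<75)&(hsv[...,2]>70)).astype(np.uint8)
    k,l,st,c=cv2.connectedComponentsWithStats(m)
    for i in np.argsort(-st[1:,4])[:3]+1: print(n,st[i],c[i].round(1))
c=cv2.resize(s["color"][150:210,200:270],None,fx=8,fy=8,interpolation=cv2.INTER_CUBIC); cv2.imwrite("pics/c28.png",c)
c=w["color"][100:310,170:400]; cv2.imwrite("pics/c29.png",cv2.resize(c,None,fx=3,fy=2.8))
E
```

```text
side ring-centred [208.9 149.2] [257.6 176.8]
wrist ring-centred [156.9 126.2] [403.1 350.1]
side [  254     0   306   329 60364] [436.9 110.8]
side [  40   73  155   56 2118] [90.2 92.8]
side [ 199  161   63   55 1434] [230.1 181.4]
wrist [  160    65   249   247 30839] [280.6 186.7]
wrist [  46  149   74   59 3017] [ 81.  177.2]
wrist [512 390  48  30 309] [536.  407.1]
```

View pics/c28.png

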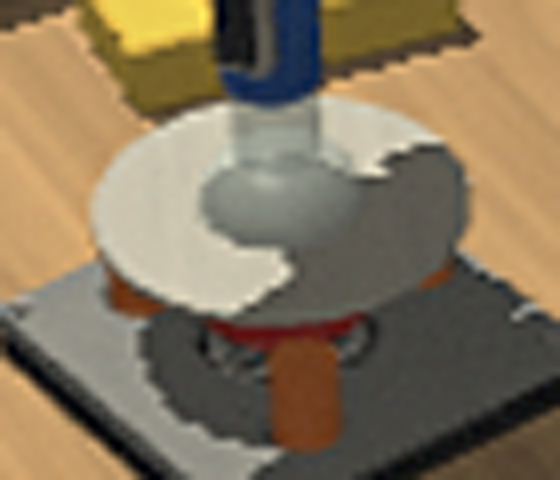

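View pics/c29.png

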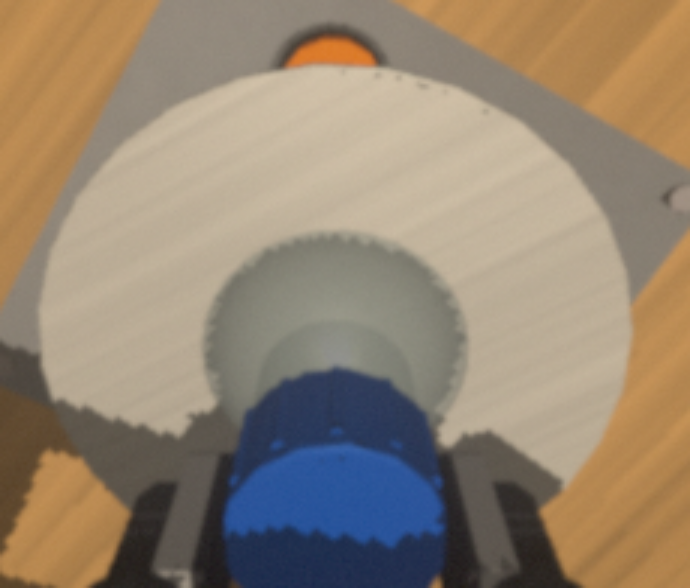

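```bash
python3 - <<'E'
from h import *
s=cam("side"); w=cam("wrist"); o=ctrl.get_obs()["tool_pos"]; print(o)
for n,im,c in (("side ring-centred",s,(.5387,.1996)),("wrist ring-centred",w,(.5384,.2025))):
    for z in (-.0327,-.0377): C=circ(im,(*c,o[2]+z),.07); print(n,C.min(0).round(1),C.max(0).round(1))
    for d in((.005,0),(0,.005)): print(proj(im,(c[0]+d[0],c[1]+d[1],.0815))-proj(im,(*c,.0815)))
E
```

```text
[0.54022149 0.20147155 0.11335079]
side ring-centred [210.3 161.8] [258.1 189.7]
side ring-centred [210.5 163.1] [258.1 191.1]
[ 1.51840316 -0.51378629]
[-0.76689329 -0.85178568]
wrist ring-centred [180.8 120.8] [380.7 308. ]
wrist ring-centred [182.9 120.3] [378.6 304.1]
[5.58304075 4.08579087]
[ 4.42756999 -5.24835828]
```

apply_moves(
  rows=[
    [0.1, -0.08, 0, 0, 0, 0],
    [0.1, -0.08, 0.4, 0, 0, 0],
    [0.1, -0.08, 0.8, 0, 0, 0],
    [0.1, -0.08, 1.1, 0, 0, 0],
    [0.1, -0.08, 1.3, 0, 0, 0],
    [0.1, -0.08, 1.5, 0, 0, 0],
    [0.1, -0.08, 1.5, 0, 0, 0],
  ],
)

```text
t: 31.65
tool_pos: [0.5394, 0.2017, 0.0989]
tool_rot: [1.373, 2.825, -0.001]
contact_force: [-0.8, -2.3, 2.1]
opening: 0.0338
```

```bash
python3 - <<'E'
from h import *
go([.539,.2017,.0907],38.4)
print(ctrl.get_obs()["wrist_torque"])
E
```

```text
t 31.65 tcp [0.5394 0.2017 0.0989] jaw now 38.2 tilt z [ 0.001 -0.001 -1.   ] q1 q6 [ 0.23 -0.44] open 0.0338 F [-0.8 -2.3  2.1]
row [ 0.03 -0.03  0.82] [ 0.    0.01 -0.05]
[-0.34090021  0.1696155   0.01899365]
```

apply_moves(
  rows=[
    [-0.05, -0.05, 0.2, 0, 0, 0],
    [-0.05, -0.05, 0.4, 0, 0, 0],
    [-0.05, -0.05, 0.6, 0, 0, 0],
    [-0.05, -0.05, 0.8, 0, 0, 0],
    [-0.05, -0.05, 0.9, 0, 0, 0],
    [-0.05, -0.05, 0.9, 0, 0, 0],
    [-0.05, -0.05, 0.9, 0, 0, 0],
  ],
)

```text
t: 32.35
tool_pos: [0.5398, 0.2011, 0.0909]
tool_rot: [1.372, 2.824, 0.001]
contact_force: [-1.0, -1.0, 6.5]
opening: 0.0335
```

```bash
python3 - <<'E'
from h import *
go([.539,.2017,.0907],38.4)
print(ctrl.get_obs()["wrist_torque"])
s=cam("side"); c=cv2.resize(s["color"][150:210,200:270],None,fx=8,fy=8,interpolation=cv2.INTER_CUBIC); cv2.imwrite("pics/c30.png",c)
E
```

```text
t 32.35 tcp [0.5398 0.2011 0.0909] jaw now 38.2 tilt z [ 0.002 -0.001 -1.   ] q1 q6 [ 0.23 -0.44] open 0.0335 F [-1.  -1.   6.5]
row [ 0.1  -0.03  0.02] [ 0.01  0.02 -0.05]
[-0.19853936  0.43308836  0.03559962]
```

View pics/c30.png

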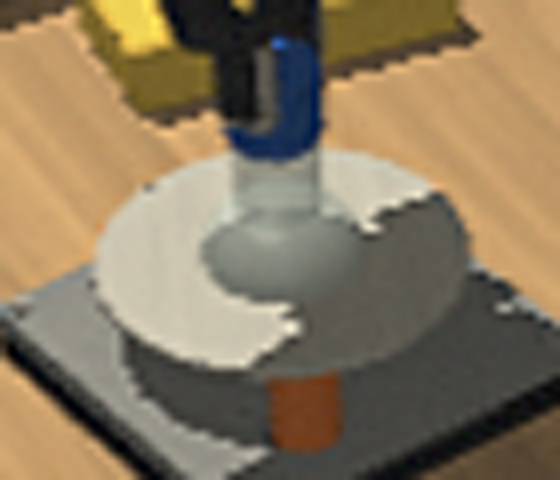

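apply_moves(
  rows=[
    [0.05, 0, 0.1, 0, 0, 0],
    [0.05, 0, 0.2, 0, 0, 0],
    [0.05, 0, 0.3, 0, 0, 0],
    [0.05, 0, 0.3, 0, 0, 0],
  ],
)

```text
t: 32.8
tool_pos: [0.5398, 0.2016, 0.0907]
tool_rot: [1.372, 2.824, 0.0]
contact_force: [-6.5, -2.2, 14.9]
opening: 0.0335
```

```bash
python3 - <<'E'
from h import *
go([.539,.2017,.0907],38.4)
print(ctrl.get_obs()["wrist_torque"])
E
```

```text
t 32.8 tcp [0.5398 0.2016 0.0907] jaw now 38.2 tilt z [ 0.002 -0.001 -1.   ] q1 q6 [ 0.23 -0.44] open 0.0335 F [-6.5 -2.2 14.9]
row [ 0.06 -0.06 -0.  ] [ 0.01  0.02 -0.05]
[-0.48538383  1.34363417  0.00996473]
```

apply_moves(
  rows=[
    [0.05, -0.05, 0.35, 0, 0, 0],
    [0.1, -0.1, 0.4, 0, 0, 0],
    [0.1, -0.1, 0.45, 0, 0, 0],
    [0.1, -0.1, 0.45, 0, 0, 0],
    [0.1, -0.1, 0.45, 0, 0, 0],
    [0.1, -0.1, 0.45, 0, 0, 0],
  ],
)

```text
t: 33.4
tool_pos: [0.5397, 0.2016, 0.0906]
tool_rot: [1.371, 2.821, 0.001]
contact_force: [-7.1, -5.1, 19.0]
opening: 0.0336
```

```bash
python3 - <<'E'
from h import *
go([.539,.2017,.0907],38.4)
print(ctrl.get_obs()["wrist_torque"])
s=cam("side"); c=cv2.resize(s["color"][150:210,200:270],None,fx=8,fy=8,interpolation=cv2.INTER_CUBIC); cv2.imwrite("pics/c31.png",c)
w=cam("wrist"); cv2.imwrite("pics/w31.png",w["color"])
t=cam("top"); cv2.imwrite("pics/t31.png",t["color"])
for n,im,c in (("side",s,(.5387,.1996)),("wrist",w,(.5384,.2025))):
    C=circ(im,(*c,.057),.07); print(n,C.min(0).round(1),C.max(0).round(1))
E
```

```text
t 33.4 tcp [0.5397 0.2016 0.0906] jaw now 38.2 tilt z [ 0.005 -0.002 -1.   ] q1 q6 [ 0.23 -0.44] open 0.0336 F [-7.1 -5.1 19. ]
row [ 0.05 -0.05 -0.01] [ 0.03  0.05 -0.04]
[-0.80405248  1.48823346 -0.02522516]
side [211.1 168.1] [258.3 196.3]
wrist [181.5 121.3] [380.7 307.6]
```

View pics/c31.png

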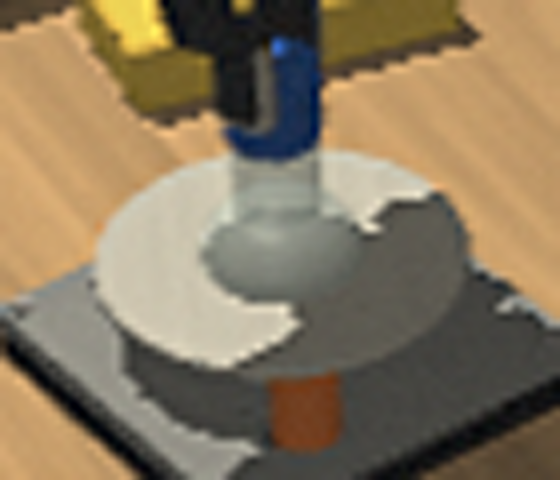

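View pics/w31.png

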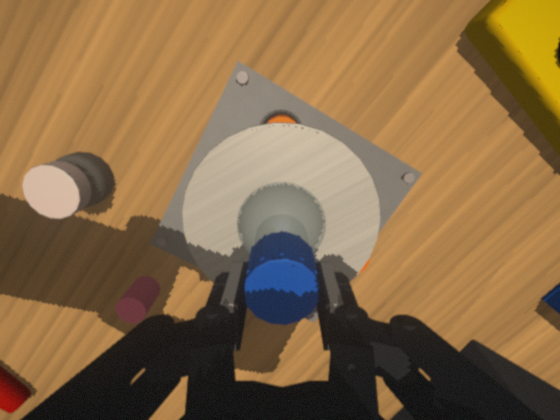

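View pics/t31.png

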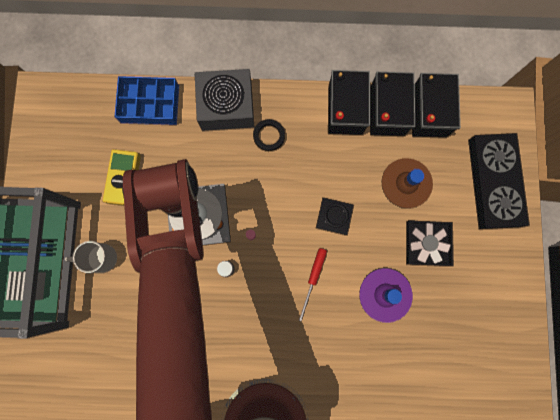

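```bash
python3 - <<'E'
from h import *
for i in range(20): cam("side")
go([.539,.2017,.0907],38.4)
s=cam("side"); cv2.imwrite("pics/s32.png",s["color"])
E
```

```text
t 34.55 tcp [0.5397 0.2016 0.0906] jaw now 38.2 tilt z [ 0.005 -0.002 -1.   ] q1 q6 [ 0.23 -0.44] open 0.0337 F [-7.9 -4.1 20.6]
row [ 0.05 -0.05 -0.01] [ 0.03  0.05 -0.04]
```

View pics/s32.png

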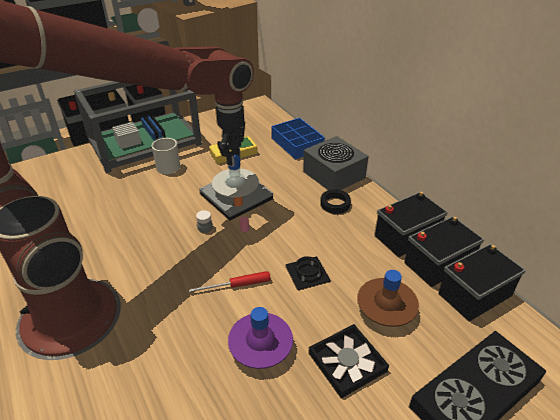

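The hold was steady for over a second (z 0.0906, 20 N down), and the bystanders stand where they were. I'll hand the job in.

```bash
python3 -c "
from station import ctrl
print(ctrl.finish_job())"
```

```text
the job is handed in; nothing more can be done
None
```

The three orange buffers are in the three wells. The grey flask was moved by its cap from its stand into the red ring and pressed down onto the buffers. I handed the job in at about 34.6 s with the arm still holding it there.

**Last checks**
- **Buffers:** each touched its well floor within 0.5 mm of the expected height, and a wrist picture afterwards showed all three in their wells.
- **Flask seated:** the downward movement stopped at reported z 0.0906, where I expected the flange to meet the buffers (0.0907). The push then rose from 6.5 N to about 20 N with no further travel and stayed steady for over a second.
- **Flask upright:** in the side view the flange's top is at about 57 mm, level and centred on the mount to about a pixel. The tool was tilted about 0.3°.
- **Other things:** in the last pictures the bystanders and look-alikes appear where they started. I judged this by eye and did not measure it.

**What failed or disagreed**
- **First grasp missed:** the real fingertips sit about 25 mm above the reported tool point, so the fingers closed just above the first buffer. Nothing was moved, and I corrected the height from the pictures.
- **Cameras:** the wrist and top views differed by about 3 mm in y. I placed the parts from relative offsets in each view and averaged them.
- **Side force:** about 9 N sideways remains in the final hold.

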